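Fetch the small beaker from behind the reagent bottles

TASK

The small glass beaker in the grey reagent caddy is hemmed in by three bottles. First clear all three bottles out of the way, standing them upright in the shallow steel tray, then set the beaker upright on the middle of the stirrer's round plate, and only after that put every bottle back upright on the very spot in the caddy where it stood at the start. Never tip any of these four things over.

Things in the scene. Friction and masses are not known exactly. Their poses are not given: they have to be found in the camera images.
- beaker: small clear glass beaker, 58 high, body 42 across, rim 47 (54 with the spout), at the back middle of the caddy. Origin on the underside, z up; the spout points along its -y, at the start roughly to the caddy's front (-x of the caddy); the centre of its round wall is 3 mm from the origin along +y. Grip it across its x, 35 to 45 above the underside
- dropper: small amber dropper bottle, the slimmest: 37 across, 86 high; body up to 49, collar 24 across from 48 to 62, round bulb 14 across from 62 to 86. Origin at the centre of the underside, z up. May be gripped by the bulb. Stands on one of the caddy's three marked circles (which one varies)
- clear_bottle: clear glass screw-cap bottle, middle size: 54 across, 104 high; cap 43 across from 82 to 104, fixed to the bottle. Origin at the centre of the underside, z up. Stands on one of the caddy's three marked circles (which one varies)
- grey_bottle: dark grey plastic screw-cap bottle with a white cap, the largest: 61 across, 126 high; cap 46 across from 104 to 126, fixed to the bottle. Origin at the centre of the underside, z up. Stands on one of the caddy's three marked circles (which one varies)
- caddy: grey painted caddy, fixed: base 150 (x) by 210 (y), 8 thick, things stand on it; board along its far edge (x 67 to 73, top 54 above the bench), 46 high cheeks at the far corners. Origin: base centre, underside; x to the board, z up. Bottle circles (66 dia) at (x, y) = (28, 68), (-38, 0), (28, -68); beaker near (28, 0). Stoppers near (-52, 80) and (-52, -80), up to 30 high, are no part of the job
- tray: shallow open dark steel tray, fixed to the bench, 160 (x) by 190 (y), rim 12 high, walls and floor 4 thick, empty at the start; it is on the robot's left or right. Origin on the underside at its centre, z up
- plate (a point): centre of the top face of the stirrer's round white plate, 136 diameter, 104 above the bench, z up; the stirrer is a cream-coloured box 224 (x) by 160 (y) with two black knobs at its near end, fixed to the bench, on the other side of the caddy from the tray

How it is judged:
By the outcome, as a careful person would: the job done as asked, in the order asked, and still so for the second after the job is handed in, with the robot touching nothing.
It also fails if it takes over 144 s, if anything falls off the work surface, if the arm or the gripper's body presses on something with over 40 N, if the wrist force passes 120 N, or if a joint passes its speed limit or range.

ROBOT

A 7-joint arm with a two-finger parallel gripper is mounted at the origin on a cart in front of the work surface, level with it; the furniture and walls round the work are solid. World frame = base frame: x ahead of the robot, y to its left, z up, the work surface at z = 0. Lengths are in m, angles in rad, forces in N, time in s.
With the tool pointing down it reaches from about 0.35 to 0.9 m from the base axis. Payload 8.1 kg.
Tool frame: the origin (TCP) lies midway between the tips of the shut fingers; the grasp point (between the pads) lies 19 mm behind it (arm.hold_point_z is the z of the grasp point in the tool frame, in m); z points along the fingers, y is the line along which they close (so a half turn about z gives the same grasp; the last joint's range is limited). The gripper opens to 92 mm and grips with 3 to 60 N. Pads are 19 mm wide; open, the fingers measure 130 mm over their backs; the gripper's body (75 mm by 190 mm) begins 47 mm behind the grasp point.
Start: joints at [1.132, 0.434, 0.025, 1.573, -0.012, 1.134, -0.075], TCP at [0.206, -0.59, 0.227] pointing down, gripper open.
Joint ranges: [-2.62, 2.62], [-0.44, 2.09], [-1.27, 1.32], [0.08, 2.57], [-1.32, 4.46], [0.12, 2], [-2.74, 2.74]. Speed limits (rad/s): [2.22, 2.22, 3.01, 3.01, 3.14, 3.14, 3.14].

INTERFACE

Orientations are given as a rotation vector (axis times angle).
In Python, from cell import arm, get_image, camera_params, job gives the robot as it stands.
- The arm moves only by the tool send_rows, never from a script. Its argument "deltas" is a list of rows, each a list of 3 entries, a list of its own where there are three numbers: the shift along the world's x, y, z in m, then the turn, a rotation vector about the world's x, y, z in rad, then the finger opening in m, from 0 to 0.0918. In form: [[[tx, ty, tz], [ax, ay, az], gripper], ...]. A call has exactly 10 rows; each row shifts and turns the commanded pose from where the row before left it; what a row does not reach is not made up. A row lasts 1/10 s, in which the tool goes at most 50 mm and 8.59 degrees, less where a joint would pass 70% of its speed; a pose out of reach is approached as far as the arm can. A call with a gripper value outside its range is refused whole. The fingers move at their own pace and stop on an object; "force" is the grip in N (left out, the last holds). Time passes only in rows, so rows that do not move let the fingers close, or fill a call up. It gives the time, the measured TCP pose, the force and the opening at its end, in the units of the state.
- arm.observe(): the state, without advancing time (a new reading comes with each control period).
- get_image(name): name is "side" or "top" or "wrist"; returns the picture (480x640x3 uint8, red, green, blue); there is no depth.
- camera_params(name): a dict with "fov_y" (degrees; the focal length in pixels is half the picture's height over the tangent of half this angle, whatever the lens; pixels are square), "cx", "cy" (the principal point, pixels), "rvec" (rotation vector, rad) and "tvec" (3), from world to camera coordinates, as OpenCV has them. Camera axes: x right, y down, z forward; pixel columns grow to the right and rows downward; lengths in m; the calibration is good to about 2 mm. The wrist camera is an equidistant fisheye: a pixel r from the principal point sees the ray r / f radians off the axis. A picture is of the moment at which its call begins: read the wrist's pose just before it. camera_params takes no time and is no camera call; for the wrist camera it gives the pose at the moment of the call.
- job.sign_off(): hands the job in, once; it reports no verdict.
The state is a dict: "clock": time; "joints": joint angles; "dq": joint speeds; "joint_efforts": joint torques, N m; "position": TCP position; "ee_rot": TCP orientation; "force": force on the tool from outside, world axes, zero at the start; "ft_torque": the same for the moment, N m; "width": opening from 0.0 (shut) to 1.0 (fully open).
Only numpy, scipy, OpenCV 4.12 (cv2) and the standard library are available. Lean on these libraries where they do the work, as an engineer would, in place of code of your own. Each camera call takes 0.05 s, during which the arm holds its last target. There are 200 camera calls.

## Working session

There is one attempt and no reset: what is moved stays moved. The work goes in short steps, Python scripts to look and compute and a tool call to move; the robot and the scene stay as the last step left them, time stands still between calls to the robot, and variables do not carry over. Pictures are saved under pics/ and viewed, on a budget of 14 in all, crops included, one or two more only if the job needs it, and the job is handed in when it is done.

Besides the shell and the picture viewer there is one more tool, called after "Call:" in YAML: its name, and indented under it one key for each argument. send_rows: Moves the arm, as the interface text tells. Its arguments: {"type":"object","properties":{"deltas":{"type":"array","items":{"type":"array"}},"force":{"type":"number"}},"required":["deltas"]}

```bash
mkdir -p pics && ls && python3 - <<'E'
from cell import arm,get_image,camera_params,job
import cv2,numpy as np
s=arm.observe();print({k:np.round(v,3) for k,v in s.items()},arm.hold_point_z)
for n in("side","top"):
    cv2.imwrite(f"pics/{n}0.png",get_image(n)[:,:,::-1]);print(n,camera_params(n))
print(camera_params("wrist"))
E
```

```text
pics
{'clock': np.float64(0.0), 'joints': array([ 1.132,  0.435,  0.025,  1.574, -0.012,  1.134, -0.075]), 'dq': array([ 0.001, -0.002,  0.   ,  0.   ,  0.   ,  0.   ,  0.001]), 'joint_efforts': array([ 0.0000e+00, -6.6785e+01,  9.8500e-01, -3.1447e+01, -6.0000e-02,
        4.3000e-02,  0.0000e+00]), 'position': array([ 0.206, -0.59 ,  0.226]), 'ee_rot': array([-3.096e+00, -5.250e-01,  1.000e-03]), 'force': array([-0.218, -0.859,  0.233]), 'ft_torque': array([-0.01 , -0.024,  0.042]), 'width': np.float64(1.004)} -0.0188
side {'fov_y': 50.35894939710571, 'cx': 328.1420715425694, 'cy': 249.07095748764965, 'rvec': array([ 0.53255023, -2.3786742 ,  1.56328647]), 'tvec': array([0.48793767, 0.18959296, 0.92187294])}
top {'fov_y': 44.96898193001256, 'cx': 322.1599082210105, 'cy': 236.76993166904276, 'rvec': array([ 2.18970671, -2.00440463,  0.21889292]), 'tvec': array([-0.05674516,  0.5369501 ,  1.18809584])}
{'fov_y': 65.70646984690485, 'cx': 318.3348755942036, 'cy': 238.15734429215033, 'rvec': array([-2.36583955,  1.68050952,  0.24084815]), 'tvec': array([-0.62463955, -0.03416684,  0.39094168])}
```

View pics/side0.png

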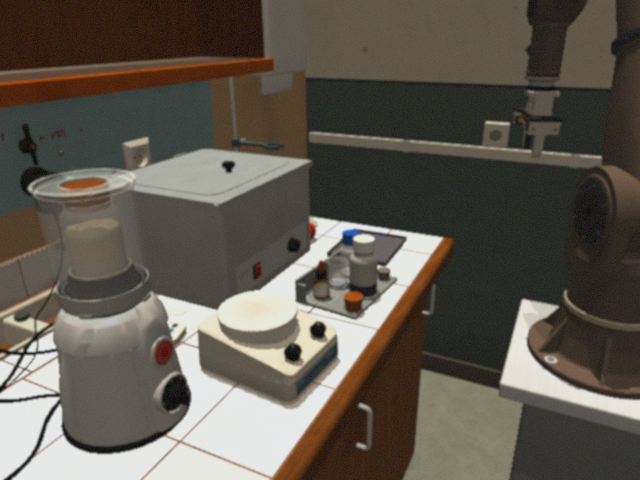

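View pics/top0.png

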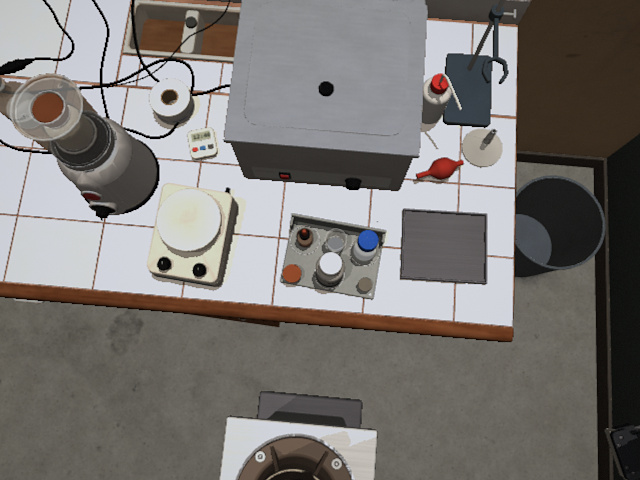

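The top view shows the caddy around (333,255), with the dropper at left (305,236), the grey bottle in front (330,265), the clear bottle with the blue cap at right (367,243) and the beaker at (336,240). The stirrer plate is at (189,220) and the tray at (444,246).

```bash
cat > h.py <<'E'
from cell import arm,get_image,camera_params,job
import cv2,numpy as np
from scipy.spatial.transform import Rotation as R
def cam(n):
    p=camera_params(n);f=240/np.tan(np.radians(p['fov_y'])/2)
    return p,f,R.from_rotvec(p['rvec']).as_matrix(),np.array(p['tvec'])
def ray(n,u,v,c=None):
    p,f,M,t=c or cam(n);x=np.array([u-p['cx'],v-p['cy']])/f
    if n=='wrist':
        r=np.hypot(*x);d=np.array([*(x/max(r,1e-9)*np.sin(r)),np.cos(r)])
    else:d=np.array([*x,1.])
    return -M.T@t,M.T@d
def onz(n,u,v,z,c=None):
    o,d=ray(n,u,v,c);return o+d*(z-o[2])/d[2]
def proj(n,X,c=None):
    p,f,M,t=c or cam(n);q=M@np.array(X)+t
    if n=='wrist':
        r=np.hypot(q[0],q[1]);a=np.arctan2(r,q[2]);return np.array([p['cx'],p['cy']])+f*a*q[:2]/max(r,1e-9)
    return np.array([p['cx'],p['cy']])+f*q[:2]/q[2]
def blobs(m,amin=15):
    n,l,s,c=cv2.connectedComponentsWithStats(m.astype(np.uint8))
    return [(s[i][4],np.round(c[i],1),s[i][:4]) for i in range(1,n) if s[i][4]>=amin]
def st():
    s=arm.observe();print('t',round(float(s['clock']),2),'pos',np.round(s['position'],4),'rot',np.round(s['ee_rot'],3),'F',np.round(s['force'],1),'w',round(float(s['width'])*91.8,1),'q',np.round(s['joints'],2));return s
def tilt_yaw(s):
    M=R.from_rotvec(s['ee_rot']).as_matrix();return M
E
python3 - <<'E'
from h import *
im=cv2.imread('pics/top0.png');hsv=cv2.cvtColor(im,cv2.COLOR_BGR2HSV)
x0,y0,x1,y1=270,200,400,310
h=hsv[y0:y1,x0:x1]
for nm,m in dict(blue=(h[...,0]>100)&(h[...,0]<125)&(h[...,1]>150),white=(h[...,1]<25)&(h[...,2]>200),orange=(h[...,0]<12)&(h[...,1]>120)).items():
    print(nm,[(a,c+[x0,y0],b) for a,c,b in blobs(m)])
for nm,u,v,z in [('blue',368,240,.112),('white',330,262,.134),('bulb',305,231,.094)]: print(nm,onz('top',u,v,z))
print('tray',[onz('top',u,v,.012)[:2].round(3) for u,v in [(402,209),(487,212),(485,283),(400,277)]])
print('caddybase',[onz('top',u,v,.008)[:2].round(3) for u,v in [(280,287),(376,297),(384,232),(291,216)]])
m=(hsv[170:260,150:235,2]>200)
cv2.imwrite('pics/c0.png',cv2.resize(im[190:310,140:400],None,fx=3,fy=3,interpolation=cv2.INTER_CUBIC))
E
```

```text
blue [(np.int32(349), array([367.5, 240.1]), array([88, 30, 21, 22], dtype=int32))]
white [(np.int32(366), array([274.6, 216.4]), array([ 0,  0, 12, 37], dtype=int32)), (np.int32(1785), array([326.4, 211. ]), array([11,  0, 89, 38], dtype=int32)), (np.int32(1077), array([386.9, 219.5]), array([100,   0,  30,  47], dtype=int32)), (np.int32(271), array([272. , 261.5]), array([ 0, 38,  8, 66], dtype=int32)), (np.int32(1780), array([309.4, 293.2]), array([ 4, 39, 88, 71], dtype=int32)), (np.int32(1465), array([386.7, 282.6]), array([94, 48, 36, 62], dtype=int32)), (np.int32(360), array([330.3, 262.8]), array([50, 53, 22, 21], dtype=int32))]
orange [(np.int32(43), array([303.7, 232.1]), array([31, 29,  7,  8], dtype=int32)), (np.int32(261), array([291.6, 273.3]), array([13, 65, 18, 18], dtype=int32)), (np.int32(73), array([281.7, 308.1]), array([  0, 106,  30,   4], dtype=int32))]
blue [ 0.52962298 -0.10484468  0.112     ]
white [ 0.4730673  -0.03108352  0.134     ]
bulb [0.54133135 0.02695093 0.094     ]
tray [array([ 0.63 , -0.182]), array([ 0.64 , -0.373]), array([ 0.478, -0.373]), array([ 0.475, -0.187])]
caddybase [array([0.43 , 0.074]), array([ 0.427, -0.137]), array([ 0.575, -0.145]), array([0.593, 0.066])]
```

View pics/c0.png

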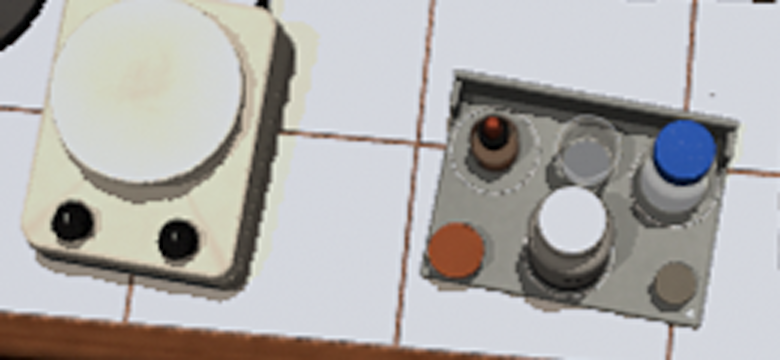

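The zoom shows the caddy yawed slightly clockwise, about -0.085 rad, and the spout is not visible yet. I'll move over the caddy for a close wrist view.

Call:
send_rows:
  deltas:
    - [[0.012, 0.028, 0.004], [0, 0, -0.021], 0.0918]
    - [[0.012, 0.028, 0.004], [0, 0, -0.021], 0.0918]
    - [[0.012, 0.028, 0.004], [0, 0, -0.021], 0.0918]
    - [[0.012, 0.028, 0.004], [0, 0, -0.021], 0.0918]
    - [[0.012, 0.028, 0.004], [0, 0, -0.021], 0.0918]
    - [[0.012, 0.028, 0.004], [0, 0, -0.021], 0.0918]
    - [[0.012, 0.028, 0.004], [0, 0, -0.021], 0.0918]
    - [[0.012, 0.028, 0.004], [0, 0, -0.021], 0.0918]
    - [[0.012, 0.028, 0.004], [0, 0, -0.021], 0.0918]
    - [[0.012, 0.028, 0.004], [0, 0, -0.021], 0.0918]
  force: 20

```text
clock: 1.1
position: [0.3261, -0.3088, 0.2667]
ee_rot: [-3.135, -0.196, 0.001]
force: [0.1, 0.3, 0.2]
width: 1.0
```

Call:
send_rows:
  deltas:
    - [[0.012, 0.028, 0.004], [0, 0, -0.021], 0.0918]
    - [[0.012, 0.028, 0.004], [0, 0, -0.021], 0.0918]
    - [[0.012, 0.028, 0.004], [0, 0, -0.021], 0.0918]
    - [[0.012, 0.028, 0.004], [0, 0, -0.021], 0.0918]
    - [[0.012, 0.028, 0.004], [0, 0, -0.021], 0.0918]
    - [[0.012, 0.028, 0.004], [0, 0, -0.021], 0.0918]
    - [[0.012, 0.028, 0.004], [0, 0, -0.021], 0.0918]
    - [[0.012, 0.028, 0.004], [0, 0, -0.021], 0.0918]
    - [[0.012, 0.028, 0.004], [0, 0, -0.021], 0.0918]
    - [[0, 0, 0], [0, 0, 0], 0.0918]

```text
clock: 2.1
position: [0.4351, -0.054, 0.3031]
ee_rot: [-3.139, 0.091, -0.002]
force: [-0.0, 0.7, -0.8]
width: 1.001
```

```bash
python3 - <<'E'
from h import *
s=st();c=cam('wrist')
im=get_image('wrist')[:,:,::-1];cv2.imwrite('pics/w1.png',im)
print('cam',-c[2].T@c[3],'axis',c[2][2],'x',c[2][0])
M=R.from_rotvec(s['ee_rot']).as_matrix();print(M.round(3))
E
```

```text
t 2.1 pos [ 0.4351 -0.054   0.3031] rot [-3.139e+00  9.100e-02 -2.000e-03] F [-0.   0.7 -0.8] w 91.9 q [ 0.34  0.09 -0.37  1.85  0.03  1.2  -1.66]
cam [ 0.51105824 -0.05887252  0.46134089] axis [-0.27747241  0.01801492 -0.96056469] x [-0.05840707 -0.99829113 -0.00185077]
[[ 0.998 -0.058  0.001]
 [-0.058 -0.998  0.002]
 [ 0.001 -0.002 -1.   ]]
```

View pics/w1.png

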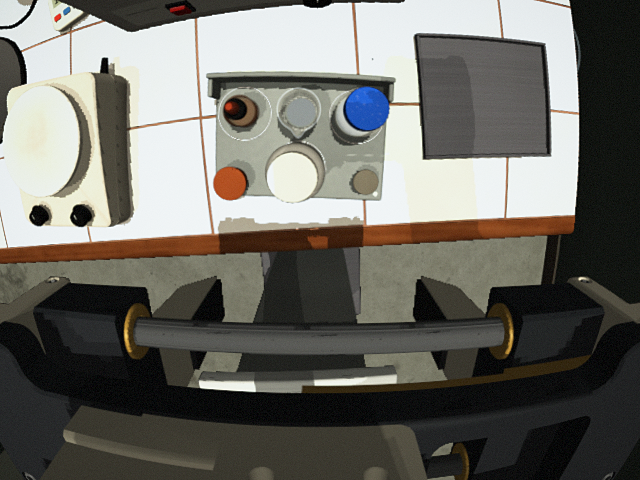

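The wrist view shows the dropper at (238,109), the beaker at (300,110), the blue cap at (367,108) and the white cap at (294,177). The caddy, the plate at left and the tray at (485,95) are all visible, and the beaker's spout seems to point down the picture, towards the front. Next I measure positions.

```bash
python3 - <<'E'
from h import *
im=cv2.imread('pics/w1.png');h=cv2.cvtColor(im,cv2.COLOR_BGR2HSV);c=cam('wrist');w='wrist'
def circ(m,off,z):
    cs,_=cv2.findContours(m.astype(np.uint8),cv2.RETR_EXTERNAL,cv2.CHAIN_APPROX_NONE)
    k=max(cs,key=cv2.contourArea);P=np.array([onz(w,*(p[0]+off),z,c)[:2] for p in cv2.convexHull(k)])
    (x,y),r=cv2.minEnclosingCircle((P*1000).astype(np.float32));return round(x,1),round(y,1),round(r,1)
def crop(x0,y0,x1,y1): return h[y0:y1,x0:x1],np.array([x0,y0])
a,o=crop(330,75,400,145);print('clear',circ((a[...,0]>100)&(a[...,0]<125)&(a[...,1]>150),o,.112))
a,o=crop(262,143,330,205);m=(a[...,1]<45)&(a[...,2]>190);print('grey',circ(m,o,.134),blobs(m))
a,o=crop(215,85,265,135);m=(a[...,1]>140)&(a[...,0]<12);print('drop',circ(m,o,.088),[(A,C+o,B) for A,C,B in blobs(m,5)])
a,o=crop(0,75,88,200);m=(a[...,1]<40)&(a[...,2]>200);print('plate',circ(m,o,.104))
print('tray',[onz(w,u,v,.012,c)[:2].round(4) for u,v in [(416,34),(547,44),(550,157),(424,158)]])
print('base near',[onz(w,u,v,.008,c)[:2].round(4) for u,v in [(216,193),(381,200)]],'board',[onz(w,u,v,.054,c)[:2].round(4) for u,v in [(208,74),(394,77)]])
print('box front bottom',onz(w,150,28,.0,c), 'camaxis')
cv2.imwrite('pics/w1c.png',cv2.resize(im[60:215,195:405],None,fx=3.8,fy=3.8,interpolation=cv2.INTER_CUBIC))
E
```

```text
clear (531.9, -106.8, 21.5)
grey (462.2, -37.4, 33.1) [(np.int32(2367), array([30. , 38.2]), array([ 0, 10, 68, 52], dtype=int32))]
drop (543.2, 24.5, 8.2) [(np.int32(164), array([231.2, 107.4]), array([ 9, 16, 16, 14], dtype=int32)), (np.int32(8), array([225.9, 117.1]), array([10, 30,  3,  5], dtype=int32)), (np.int32(10), array([253.8, 118.5]), array([36, 30,  6,  8], dtype=int32))]
plate (544.7, 269.7, 104.9)
tray [array([ 0.6315, -0.1871]), array([ 0.6361, -0.3797]), array([ 0.4773, -0.3781]), array([ 0.4752, -0.1892])]
base near [array([0.446 , 0.0726]), array([ 0.4239, -0.1339])] board [array([0.5881, 0.0567]), array([ 0.5696, -0.1468])]
box front bottom [ 6.76970865e-01  1.50881242e-01 -5.55111512e-17] camaxis
```

View pics/w1c.png

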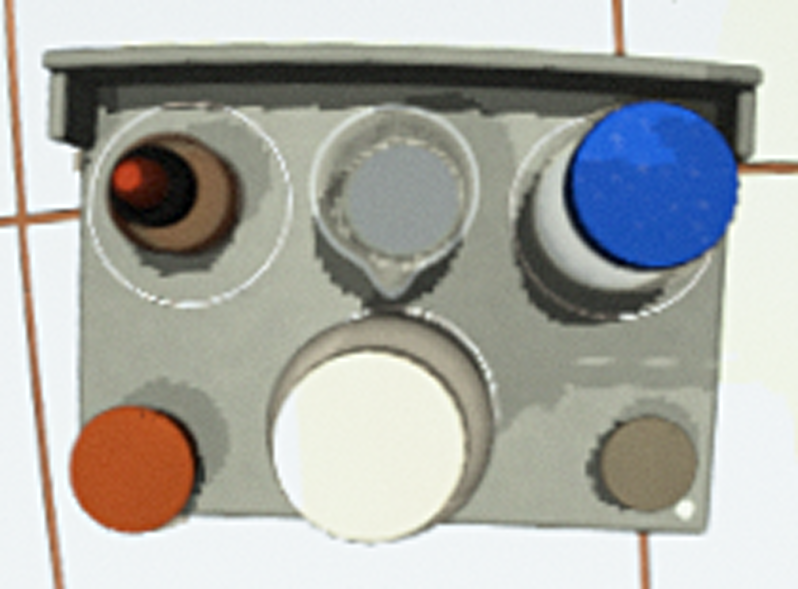

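```bash
python3 - <<'E'
from h import *
c=cam('wrist')
g=lambda u,v,z:onz('wrist',195+u/3.8,60+v/3.8,z,c)[:2]*1000
for k in (np.array([(369-97,446),(369+97,446),(369,349),(369,543)]),):
    print('grey',np.mean([g(*p,.134) for p in k],0),[g(*p,.134).round(1) for p in k])
print('beaker rim',[g(*p,.066).round(1) for p in [(311,186),(479,186),(395,103),(395,186)]],'spout',g(390,298,.066))
print('beaker floor',g(402,198,.011))
for nm,k in dict(dc=[(88,205),(293,205),(190,103),(190,308)]).items():print(nm,[g(*p,.008).round(1) for p in k])
# plate: fit ellipse in top0 by rays
im=cv2.imread('pics/top0.png')
k=[(156,220),(221,221),(190,187),(187,251)]
print('plate',[onz('top',*p,.104)[:2].round(4) for p in k])
im=cv2.imread('pics/w1.png')
b=im[70:230,0:140];cv2.imwrite('pics/pl.png',cv2.hconcat([cv2.resize(b,None,fx=2.8,fy=2.8),cv2.resize(cv2.imread('pics/top0.png')[175:287,140:240],(400,448))]))
E
```

```text
grey [472.72031653 -35.32224619] [array([474.4, -12.7]), array([471.3, -57.9]), array([495.4, -37. ]), array([449.8, -33.7])]
beaker rim [array([539.1, -19. ]), array([535.8, -65.2]), array([560.7, -43.6]), array([537.3, -42.1])] spout [506.09861279 -38.75873164]
beaker floor [537.08033981 -41.45243627]
dc [array([544.7,  60.2]), array([537.7,  -6.7]), array([574.2,  24.3]), array([507.5,  29.1])]
plate [array([0.5352, 0.3386]), array([0.545 , 0.2031]), array([0.6128, 0.2778]), array([0.4755, 0.2649])]
```

View pics/pl.png

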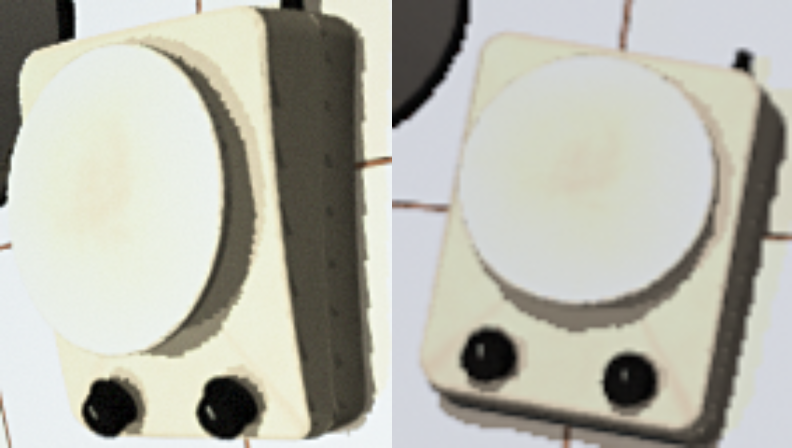

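Measured: grey (.4725,-.035), clear (.532,-.107), dropper (.543,.0245), beaker wall (.537,-.042) and caddy yaw about -.09. The zoomed pictures put the plate centre at about (.544,.271), and the tray centre is at (.555,-.283). Going for the grey bottle first.

Call:
send_rows:
  deltas:
    - [[0.0125, 0.0062, -0.02], [0, 0, -0.01], 0.08]
    - [[0.0125, 0.0062, -0.02], [0, 0, -0.01], 0.08]
    - [[0.0125, 0.0062, -0.02], [0, 0, -0.01], 0.08]
    - [[0, 0, -0.025], [0, 0, 0], 0.08]
    - [[0, 0, -0.025], [0, 0, 0], 0.08]
    - [[0, 0, -0.025], [0, 0, 0], 0.08]
    - [[0, 0, -0.025], [0, 0, 0], 0.08]
    - [[0, 0, -0.02], [0, 0, 0], 0.08]
    - [[0, 0, -0.012], [0, 0, 0], 0.08]
    - [[0, 0, -0.007], [0, 0, 0], 0.08]

```text
clock: 3.15
position: [0.4707, -0.0404, 0.1028]
ee_rot: [3.138, -0.148, -0.003]
force: [0.2, -0.6, -0.1]
width: 0.871
```

Call:
send_rows:
  deltas:
    - [[0, 0, 0], [0, 0, 0], 0.08]
    - [[0, 0, 0], [0, 0, 0], 0.07]
    - [[0, 0, 0], [0, 0, 0], 0.06]
    - [[0, 0, 0], [0, 0, 0], 0.055]
    - [[0, 0, 0], [0, 0, 0], 0.051]
    - [[0, 0, 0], [0, 0, 0], 0.048]
    - [[0, 0, 0], [0, 0, 0], 0.046]
    - [[0, 0, 0], [0, 0, 0], 0.044]
    - [[0, 0, 0], [0, 0, 0], 0.04]
    - [[0, 0, 0], [0, 0, 0], 0.035]
  force: 25

```text
clock: 4.15
position: [0.472, -0.039, 0.1041]
ee_rot: [-3.138, 0.146, -0.002]
force: [-0.6, 3.5, 5.6]
width: 0.511
```

```bash
python3 - <<'E'
from h import *
st();im=get_image('wrist')[:,:,::-1];cv2.imwrite('pics/w2.png',im)
E
```

```text
t 4.15 pos [ 0.472  -0.039   0.1041] rot [-3.138e+00  1.460e-01 -2.000e-03] F [-0.6  3.5  5.6] w 46.9 q [ 0.25  0.37 -0.35  2.06  0.19  0.74 -1.88]
```

View pics/w2.png

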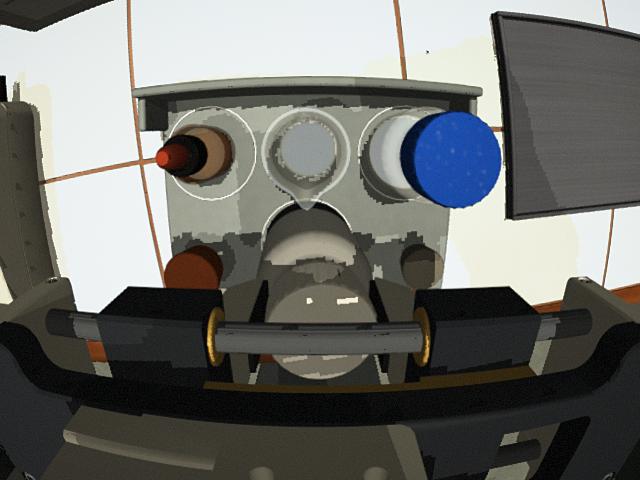

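Gripped: the opening is 46.9, and the grey cap sits between the pads at (320,320). Next I lift it and carry it to the tray.

Call:
send_rows:
  deltas:
    - [[0, 0, 0.008], [0, 0, 0], 0.035]
    - [[0, 0, 0.016], [0, 0, 0], 0.035]
    - [[0, 0, 0.022], [0, 0, 0], 0.035]
    - [[0, 0, 0.022], [0, 0, 0], 0.035]
    - [[0, 0, 0.022], [0, 0, 0], 0.035]
    - [[0, 0, 0.022], [0, 0, 0], 0.035]
    - [[0, 0, 0.014], [0, 0, 0], 0.035]
    - [[0, 0, 0.006], [0, 0, 0], 0.035]
    - [[0.003, -0.01, 0], [0, 0, 0], 0.035]
    - [[0.005, -0.02, 0], [0, 0, 0], 0.035]

```text
clock: 5.2
position: [0.479, -0.0693, 0.2352]
ee_rot: [-3.138, 0.143, 0.002]
force: [-0.3, -1.0, -1.9]
width: 0.498
```

Call:
send_rows:
  deltas:
    - [[0.006, -0.026, 0], [0, 0, 0], 0.035]
    - [[0.006, -0.026, 0], [0, 0, 0], 0.035]
    - [[0.006, -0.026, 0], [0, 0, 0], 0.035]
    - [[0.006, -0.026, 0], [0, 0, 0], 0.035]
    - [[0.006, -0.026, 0], [0, 0, 0], 0.035]
    - [[0.005, -0.017, 0], [0, 0, 0], 0.035]
    - [[0.002, -0.008, 0], [0, 0, 0], 0.035]
    - [[0, 0, 0], [0, 0, 0], 0.035]
    - [[0, 0, -0.01], [0, 0, 0], 0.035]
    - [[0, 0, -0.018], [0, 0, 0], 0.035]

```text
clock: 6.2
position: [0.5172, -0.2231, 0.208]
ee_rot: [3.138, -0.144, 0.003]
force: [0.4, 0.1, -1.6]
width: 0.494
```

```bash
python3 - <<'E'
from h import *
st()
E
```

```text
t 6.2 pos [ 0.5172 -0.2231  0.208 ] rot [ 3.138e+00 -1.440e-01  3.000e-03] F [ 0.4  0.1 -1.6] w 45.4 q [ 0.51  0.37 -0.27  1.74  0.11  1.05 -1.46]
```

Call:
send_rows:
  deltas:
    - [[0, 0, -0.018], [0, 0, 0], 0.035]
    - [[0, 0, -0.018], [0, 0, 0], 0.035]
    - [[0, 0, -0.018], [0, 0, 0], 0.035]
    - [[0, 0, -0.018], [0, 0, 0], 0.035]
    - [[0, 0, -0.014], [0, 0, 0], 0.035]
    - [[0, 0, -0.009], [0, 0, 0], 0.035]
    - [[0, 0, -0.005], [0, 0, 0], 0.035]
    - [[0, 0, -0.003], [0, 0, 0], 0.035]
    - [[0, 0, -0.003], [0, 0, 0], 0.035]
    - [[0, 0, -0.001], [0, 0, 0], 0.035]

```text
clock: 7.2
position: [0.5165, -0.2245, 0.1009]
ee_rot: [3.138, -0.146, 0.001]
force: [0.4, 0.6, -1.3]
width: 0.499
```

```bash
python3 - <<'E'
from h import *
st()
E
```

```text
t 7.2 pos [ 0.5165 -0.2245  0.1009] rot [ 3.138e+00 -1.460e-01  1.000e-03] F [ 0.4  0.6 -1.3] w 45.8 q [ 0.5   0.49 -0.25  1.85  0.16  0.82 -1.5 ]
```

Call:
send_rows:
  deltas:
    - [[0, 0, -0.001], [0, 0, 0], 0.035]
    - [[0, 0, -0.001], [0, 0, 0], 0.035]
    - [[0, 0, 0], [0, 0, 0], 0.035]
    - [[0, 0, 0], [0, 0, 0], 0.035]
    - [[0, 0, 0], [0, 0, 0], 0.035]
    - [[0, 0, 0], [0, 0, 0], 0.035]
    - [[0, 0, 0], [0, 0, 0], 0.035]
    - [[0, 0, 0], [0, 0, 0], 0.035]
    - [[0, 0, 0], [0, 0, 0], 0.035]
    - [[0, 0, 0], [0, 0, 0], 0.035]

```text
clock: 8.2
position: [0.5177, -0.2245, 0.1004]
ee_rot: [3.138, -0.146, 0.004]
force: [-1.8, 1.5, 11.7]
width: 0.496
```

```bash
python3 - <<'E'
from h import *
st()
E
```

```text
t 8.2 pos [ 0.5177 -0.2245  0.1004] rot [ 3.138 -0.146  0.004] F [-1.8  1.5 11.7] w 45.5 q [ 0.5   0.49 -0.25  1.85  0.16  0.82 -1.5 ]
```

Call:
send_rows:
  deltas:
    - [[0, 0, 0], [0, 0, 0], 0.05]
    - [[0, 0, 0], [0, 0, 0], 0.056]
    - [[0, 0, 0], [0, 0, 0], 0.062]
    - [[0, 0, 0], [0, 0, 0], 0.066]
    - [[0, 0, 0.008], [0, 0, 0], 0.066]
    - [[0, 0, 0.015], [0, 0, 0], 0.066]
    - [[0, 0, 0.02], [0, 0, 0], 0.07]
    - [[0, 0, 0.02], [0, 0, 0], 0.07]
    - [[0, 0, 0.018], [0, 0, 0], 0.07]
    - [[0.001, 0.0035, 0.005], [0, 0, 0], 0.07]

```text
clock: 9.2
position: [0.5184, -0.2217, 0.1871]
ee_rot: [3.137, -0.148, 0.005]
force: [-0.3, -0.2, 0.2]
width: 0.764
```

Call:
send_rows:
  deltas:
    - [[0.002, 0.015, 0], [0, 0, 0], 0.07]
    - [[0.003, 0.022, 0], [0, 0, 0], 0.07]
    - [[0.003, 0.026, 0], [0, 0, 0], 0.07]
    - [[0.003, 0.026, 0], [0, 0, 0], 0.07]
    - [[0.002, 0.017, 0], [0, 0, 0], 0.07]
    - [[0.001, 0.008, 0], [0, 0, 0], 0.07]
    - [[0, 0, 0], [0, 0, 0], 0.07]
    - [[0, 0, -0.01], [0, 0, 0], 0.07]
    - [[0, 0, -0.015], [0, 0, 0], 0.07]
    - [[0, 0, -0.01], [0, 0, 0], 0.07]

```text
clock: 10.2
position: [0.5305, -0.1083, 0.1481]
ee_rot: [3.138, -0.149, -0.003]
force: [0.3, 0.2, 0.7]
width: 0.759
```

```bash
python3 - <<'E'
from h import *
st();im=get_image('wrist')[:,:,::-1];cv2.imwrite('pics/w3.png',im)
E
```

```text
t 10.2 pos [ 0.5305 -0.1083  0.1481] rot [ 3.138e+00 -1.490e-01 -3.000e-03] F [0.3 0.2 0.7] w 69.7 q [ 0.33  0.4  -0.3   1.85  0.15  0.91 -1.71]
```

View pics/w3.png

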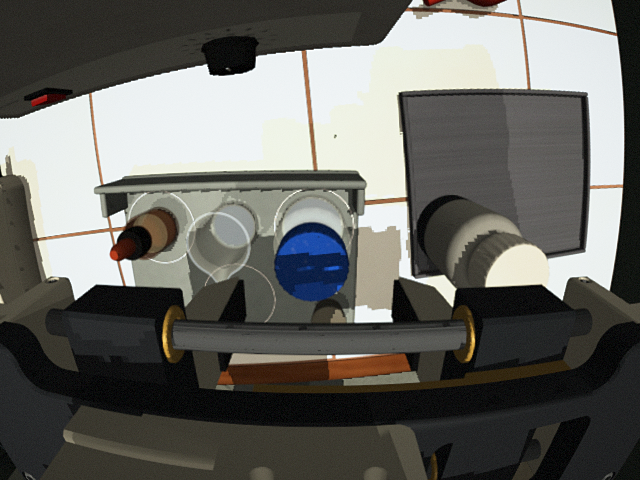

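Grey stands in the tray near (470,240). The blue cap is at (312,262) and its marked circle is visible around the base.

```bash
python3 - <<'E'
from h import *
c=cam('wrist');im=cv2.imread('pics/w3.png');h=cv2.cvtColor(im,cv2.COLOR_BGR2HSV)
m=((h[...,0]>100)&(h[...,0]<125)&(h[...,1]>150)).astype(np.uint8)
cs,_=cv2.findContours(m,0,cv2.CHAIN_APPROX_NONE);k=max(cs,key=cv2.contourArea)
P=np.array([onz('wrist',*p[0],.112,c)[:2]*1000 for p in cv2.convexHull(k)],np.float32);print(cv2.minEnclosingCircle(P),P.min(0),P.max(0))
E
```

```text
((535.7899780273438, -105.46104431152344), 22.87409019470215) [ 512.9344  -125.06109] [558.6639  -84.24379]
```

Call:
send_rows:
  deltas:
    - [[0.001, 0.001, -0.015], [0, 0, 0], 0.07]
    - [[0, 0, -0.018], [0, 0, 0], 0.07]
    - [[0, 0, -0.016], [0, 0, 0], 0.07]
    - [[0, 0, -0.01], [0, 0, 0], 0.07]
    - [[0, 0, -0.006], [0, 0, 0], 0.07]
    - [[0, 0, 0], [0, 0, 0], 0.07]
    - [[0, 0, 0], [0, 0, 0], 0.06]
    - [[0, 0, 0], [0, 0, 0], 0.054]
    - [[0, 0, 0], [0, 0, 0], 0.05]
    - [[0, 0, 0], [0, 0, 0], 0.047]

```text
clock: 11.25
position: [0.5327, -0.106, 0.0852]
ee_rot: [3.138, -0.146, 0.001]
force: [-0.0, -0.4, 0.3]
width: 0.523
```

Call:
send_rows:
  deltas:
    - [[0, 0, 0], [0, 0, 0], 0.045]
    - [[0, 0, 0], [0, 0, 0], 0.043]
    - [[0, 0, 0], [0, 0, 0], 0.041]
    - [[0, 0, 0], [0, 0, 0], 0.038]
    - [[0, 0, 0], [0, 0, 0], 0.035]
    - [[0, 0, 0], [0, 0, 0], 0.032]
    - [[0, 0, 0], [0, 0, 0], 0.032]
    - [[0, 0, 0], [0, 0, 0], 0.032]
    - [[0, 0, 0], [0, 0, 0], 0.032]
    - [[0, 0, 0], [0, 0, 0], 0.032]

```text
clock: 12.25
position: [0.5325, -0.1059, 0.0848]
ee_rot: [-3.138, 0.146, -0.0]
force: [-0.3, 1.8, 2.4]
width: 0.455
```

```bash
python3 - <<'E'
from h import *
st()
E
```

```text
t 12.25 pos [ 0.5325 -0.1059  0.0848] rot [-3.138  0.146 -0.   ] F [-0.3  1.8  2.4] w 41.7 q [ 0.31  0.49 -0.28  1.91  0.19  0.77 -1.75]
```

Call:
send_rows:
  deltas:
    - [[0, 0, 0.006], [0, 0, 0], 0.032]
    - [[0, 0, 0.014], [0, 0, 0], 0.032]
    - [[0, 0, 0.022], [0, 0, 0], 0.032]
    - [[0, 0, 0.026], [0, 0, 0], 0.032]
    - [[0, 0, 0.026], [0, 0, 0], 0.032]
    - [[0, 0, 0.026], [0, 0, 0], 0.032]
    - [[0, 0, 0.016], [0, 0, 0], 0.032]
    - [[0, 0, 0.012], [0, 0, 0], 0.032]
    - [[0, -0.008, 0.006], [0, 0, 0], 0.032]
    - [[-0.001, -0.016, 0], [0, 0, 0], 0.032]

```text
clock: 13.25
position: [0.5317, -0.1296, 0.2393]
ee_rot: [-3.138, 0.143, -0.001]
force: [0.8, -1.1, -1.8]
width: 0.456
```

Call:
send_rows:
  deltas:
    - [[-0.002, -0.025, 0], [0, 0, 0], 0.032]
    - [[-0.003, -0.03, 0], [0, 0, 0], 0.032]
    - [[-0.003, -0.03, 0], [0, 0, 0], 0.032]
    - [[-0.003, -0.03, 0], [0, 0, 0], 0.032]
    - [[-0.003, -0.03, 0], [0, 0, 0], 0.032]
    - [[-0.003, -0.025, 0], [0, 0, 0], 0.032]
    - [[-0.002, -0.022, 0], [0, 0, 0], 0.032]
    - [[0, -0.013, 0], [0, 0, 0], 0.032]
    - [[0, 0, 0], [0, 0, 0], 0.032]
    - [[0, 0, 0], [0, 0, 0], 0.032]

```text
clock: 14.25
position: [0.5125, -0.334, 0.2383]
ee_rot: [-3.137, 0.146, 0.001]
force: [0.4, 1.6, -1.0]
width: 0.458
```

```bash
python3 - <<'E'
from h import *
st()
E
```

```text
t 14.25 pos [ 0.5125 -0.334   0.2383] rot [-3.137e+00  1.460e-01  1.000e-03] F [ 0.4  1.6 -1. ] w 42.1 q [ 0.64  0.42 -0.22  1.57  0.1   1.16 -1.26]
```

Now I lower by 0.158 to TCP 0.081.

Call:
send_rows:
  deltas:
    - [[0, 0, -0.01], [0, 0, 0], 0.032]
    - [[0, 0, -0.02], [0, 0, 0], 0.032]
    - [[0, 0, -0.024], [0, 0, 0], 0.032]
    - [[0, 0, -0.024], [0, 0, 0], 0.032]
    - [[0, 0, -0.024], [0, 0, 0], 0.032]
    - [[0, 0, -0.02], [0, 0, 0], 0.032]
    - [[0, 0, -0.014], [0, 0, 0], 0.032]
    - [[0, 0, -0.01], [0, 0, 0], 0.032]
    - [[0, 0, -0.005], [0, 0, 0], 0.032]
    - [[0, 0, -0.003], [0, 0, 0], 0.032]

```text
clock: 15.25
position: [0.5127, -0.3349, 0.0847]
ee_rot: [3.138, -0.146, 0.001]
force: [-0.2, 0.3, -1.7]
width: 0.455
```

Call:
send_rows:
  deltas:
    - [[0, 0, -0.001], [0, 0, 0], 0.032]
    - [[0, 0, -0.001], [0, 0, 0], 0.032]
    - [[0, 0, -0.001], [0, 0, 0], 0.032]
    - [[0, 0, -0.001], [0, 0, 0], 0.032]
    - [[0, 0, 0], [0, 0, 0], 0.032]
    - [[0, 0, 0], [0, 0, 0], 0.032]
    - [[0, 0, 0], [0, 0, 0], 0.032]
    - [[0, 0, 0], [0, 0, 0], 0.032]
    - [[0, 0, 0], [0, 0, 0], 0.032]
    - [[0, 0, 0], [0, 0, 0], 0.032]

```text
clock: 16.25
position: [0.5125, -0.3351, 0.0809]
ee_rot: [3.138, -0.147, 0.0]
force: [0.9, -0.4, 0.6]
width: 0.459
```

```bash
python3 - <<'E'
from h import *
st()
E
```

```text
t 16.25 pos [ 0.5125 -0.3351  0.0809] rot [ 3.138 -0.147  0.   ] F [ 0.9 -0.4  0.6] w 42.1 q [ 0.63  0.57 -0.2   1.75  0.15  0.83 -1.3 ]
```

Call:
send_rows:
  deltas:
    - [[0, 0, -0.001], [0, 0, 0], 0.042]
    - [[0, 0, 0], [0, 0, 0], 0.05]
    - [[0, 0, 0], [0, 0, 0], 0.056]
    - [[0, 0, 0], [0, 0, 0], 0.062]
    - [[0, 0, 0.008], [0, 0, 0], 0.065]
    - [[0, 0, 0.015], [0, 0, 0], 0.065]
    - [[0, 0, 0.025], [0, 0, 0], 0.065]
    - [[0, 0, 0.03], [0, 0, 0], 0.06]
    - [[0.001, 0.01, 0.025], [0, 0, 0], 0.05]
    - [[0.002, 0.02, 0.007], [0, 0, 0], 0.04]

```text
clock: 17.25
position: [0.5166, -0.3072, 0.1942]
ee_rot: [3.135, -0.151, 0.008]
force: [0.2, 0.8, -0.1]
width: 0.528
```

Call:
send_rows:
  deltas:
    - [[0.003, 0.037, 0], [0, 0, 0], 0.03]
    - [[0.003, 0.04, 0], [0, 0, 0], 0.03]
    - [[0.003, 0.04, 0], [0, 0, 0], 0.03]
    - [[0.004, 0.04, 0], [0, 0, 0], 0.03]
    - [[0.004, 0.04, -0.01], [0, 0, 0], 0.03]
    - [[0.004, 0.04, -0.01], [0, 0, 0], 0.03]
    - [[0.004, 0.04, -0.01], [0, 0, 0], 0.03]
    - [[0.002, 0.03, -0.01], [0, 0, 0], 0.03]
    - [[0.001, 0.015, 0], [0, 0, 0], 0.03]
    - [[0, 0.0075, 0], [0, 0, 0], 0.03]

```text
clock: 18.25
position: [0.5438, 0.0258, 0.1508]
ee_rot: [-3.138, 0.144, -0.001]
force: [0.3, -0.1, -0.9]
width: 0.325
```

```bash
python3 - <<'E'
from h import *
st();im=get_image('wrist')[:,:,::-1];cv2.imwrite('pics/w4.png',im)
E
```

```text
t 18.25 pos [0.5438 0.0258 0.1508] rot [-3.138e+00  1.440e-01 -1.000e-03] F [ 0.3 -0.1 -0.9] w 29.9 q [ 0.1   0.41 -0.32  1.84  0.16  0.91 -1.96]
```

View pics/w4.png

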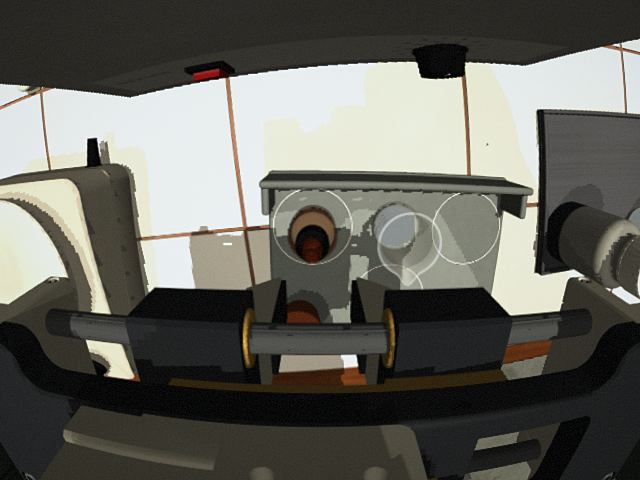

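The bulb is at (313,250), midway between the fingers at (262..362). Next I check its position against the TCP.

```bash
python3 - <<'E'
from h import *
c=cam('wrist');im=cv2.imread('pics/w4.png');h=cv2.cvtColor(im,cv2.COLOR_BGR2HSV)
a=h[200:290,280:350];m=(a[...,1]>150)&(a[...,0]<10)
print([(A,C+[280,200],onz('wrist',*(C+[280,200]),.088,c).round(4)) for A,C,B in blobs(m,20)],onz('wrist',313,250,.090,c))
print('circle',[onz('wrist',u,v,.008,c)[:2].round(4) for u,v in[(272,227),(352,227),(312,190),(312,265)]], 'clear circ',[onz('wrist',u,v,.008,c)[:2].round(4) for u,v in[(432,229),(500,229),(466,192),(466,266)]])
E
```

```text
[(np.int32(386), array([311.4, 250. ]), array([0.5486, 0.0299, 0.088 ]))] [0.54918518 0.02877849 0.09      ]
circle [array([0.5462, 0.0649]), array([ 0.54 , -0.002]), array([0.5741, 0.0284]), array([0.5094, 0.0347])] clear circ [array([ 0.5321, -0.0715]), array([ 0.5263, -0.1384]), array([ 0.5625, -0.1036]), array([ 0.4941, -0.1048])]
```

Call:
send_rows:
  deltas:
    - [[0, 0, -0.012], [0, 0, 0], 0.03]
    - [[0, 0, -0.018], [0, 0, 0], 0.03]
    - [[0, 0, -0.02], [0, 0, 0], 0.03]
    - [[0, 0, -0.016], [0, 0, 0], 0.03]
    - [[0, 0, -0.01], [0, 0, 0], 0.03]
    - [[0, 0, -0.004], [0, 0, 0], 0.03]
    - [[0, 0, 0], [0, 0, 0], 0.03]
    - [[0, 0, 0], [0, 0, 0], 0.025]
    - [[0, 0, 0], [0, 0, 0], 0.021]
    - [[0, 0, 0], [0, 0, 0], 0.018]
  force: 12

```text
clock: 19.3
position: [0.5445, 0.0249, 0.0709]
ee_rot: [-3.137, 0.147, -0.004]
force: [-1.2, 3.4, 10.0]
width: 0.206
```

Call:
send_rows:
  deltas:
    - [[0, 0, 0], [0, 0, 0], 0.016]
    - [[0, 0, 0], [0, 0, 0], 0.014]
    - [[0, 0, 0], [0, 0, 0], 0.012]
    - [[0, 0, 0], [0, 0, 0], 0.01]
    - [[0, 0, 0], [0, 0, 0], 0.008]
    - [[0, 0, 0], [0, 0, 0], 0.006]
    - [[0, 0, 0], [0, 0, 0], 0.006]
    - [[0, 0, 0], [0, 0, 0], 0.006]
    - [[0, 0, 0], [0, 0, 0], 0.006]
    - [[0, 0, 0], [0, 0, 0], 0.006]

```text
clock: 20.3
position: [0.545, 0.0256, 0.0713]
ee_rot: [-3.136, 0.146, -0.005]
force: [-0.1, 4.0, 10.4]
width: 0.135
```

```bash
python3 - <<'E'
from h import *
st()
E
```

```text
t 20.3 pos [0.545  0.0256 0.0713] rot [-3.136  0.146 -0.005] F [-0.1  4.  10.4] w 12.4 q [ 0.07  0.51 -0.3   1.92  0.21  0.74 -2.01]
```

Call:
send_rows:
  deltas:
    - [[0, 0, 0.001], [0, 0, 0], 0.004]
    - [[0, 0, 0.001], [0, 0, 0], 0.004]
    - [[0, 0, 0.002], [0, 0, 0], 0.004]
    - [[0, 0, 0.002], [0, 0, 0], 0.004]
    - [[0, 0, 0.003], [0, 0, 0], 0.004]
    - [[0, 0, 0.003], [0, 0, 0], 0.004]
    - [[0, 0, 0.003], [0, 0, 0], 0.004]
    - [[0, 0, 0], [0, 0, 0], 0.004]
    - [[0, 0, 0], [0, 0, 0], 0.004]
    - [[0, 0, 0], [0, 0, 0], 0.004]
  force: 18

```text
clock: 21.3
position: [0.5433, 0.0245, 0.0847]
ee_rot: [3.138, -0.146, -0.0]
force: [-0.4, 0.2, -1.4]
width: 0.129
```

```bash
python3 - <<'E'
from h import *
st();im=get_image('wrist')[:,:,::-1];cv2.imwrite('pics/w5.png',cv2.resize(im[150:400,150:450],None,fx=2,fy=2))
E
```

```text
t 21.3 pos [0.5433 0.0245 0.0847] rot [ 3.138 -0.146 -0.   ] F [-0.4  0.2 -1.4] w 11.9 q [ 0.08  0.49 -0.3   1.91  0.2   0.77 -2.  ]
```

View pics/w5.png

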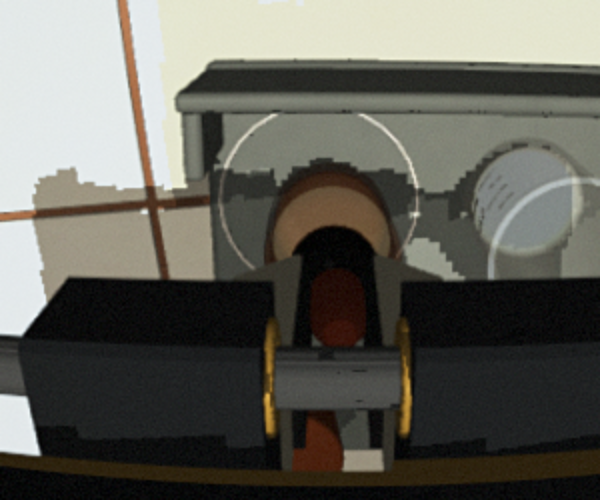

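The dropper is lifted, held by the bulb at (320,300) in the crop, with its base clear of the circle. Now I carry it to the tray.

Call:
send_rows:
  deltas:
    - [[0, 0, 0.008], [0, 0, 0], 0.004]
    - [[0, 0, 0.014], [0, 0, 0], 0.004]
    - [[0, 0, 0.02], [0, 0, 0], 0.004]
    - [[0, 0, 0.023], [0, 0, 0], 0.004]
    - [[0, 0, 0.023], [0, 0, 0], 0.004]
    - [[0, 0, 0.02], [0, 0, 0], 0.004]
    - [[0, -0.006, 0.012], [0, 0, 0], 0.004]
    - [[0, -0.014, 0.005], [0, 0, 0], 0.004]
    - [[0, -0.022, 0], [0, 0, 0], 0.004]
    - [[0, -0.03, 0], [0, 0, 0], 0.004]

```text
clock: 22.35
position: [0.543, -0.0483, 0.2093]
ee_rot: [-3.138, 0.144, 0.001]
force: [-0.2, -0.0, -1.5]
width: 0.134
```

Call:
send_rows:
  deltas:
    - [[0, -0.03, 0], [0, 0, 0], 0.004]
    - [[0, -0.03, 0], [0, 0, 0], 0.004]
    - [[0, -0.03, 0], [0, 0, 0], 0.004]
    - [[0, -0.03, 0], [0, 0, 0], 0.004]
    - [[0.004, -0.03, 0], [0, 0, 0], 0.004]
    - [[0.008, -0.03, 0], [0, 0, 0], 0.004]
    - [[0.01, -0.025, 0], [0, 0, 0], 0.004]
    - [[0.01, -0.018, 0], [0, 0, 0], 0.004]
    - [[0.006, -0.01, 0], [0, 0, 0], 0.004]
    - [[0.002, -0.003, 0], [0, 0, 0], 0.004]

```text
clock: 23.35
position: [0.5828, -0.2853, 0.2087]
ee_rot: [3.138, -0.15, -0.002]
force: [-0.3, 1.0, -0.7]
width: 0.132
```

Call:
send_rows:
  deltas:
    - [[0, 0, -0.008], [0, 0, 0], 0.004]
    - [[0, 0, -0.015], [0, 0, 0], 0.004]
    - [[0, 0, -0.02], [0, 0, 0], 0.004]
    - [[0, 0, -0.022], [0, 0, 0], 0.004]
    - [[0, 0, -0.022], [0, 0, 0], 0.004]
    - [[0, 0, -0.02], [0, 0, 0], 0.004]
    - [[0, 0, -0.015], [0, 0, 0], 0.004]
    - [[0, 0, -0.01], [0, 0, 0], 0.004]
    - [[0, 0, -0.005], [0, 0, 0], 0.004]
    - [[0, 0, 0], [0, 0, 0], 0.004]

```text
clock: 24.35
position: [0.5833, -0.2832, 0.0724]
ee_rot: [-3.138, 0.146, 0.001]
force: [1.1, 0.1, -0.4]
width: 0.13
```

```bash
python3 - <<'E'
from h import *
st()
E
```

```text
t 24.35 pos [ 0.5833 -0.2832  0.0724] rot [-3.138e+00  1.460e-01  1.000e-03] F [ 1.1  0.1 -0.4] w 12.0 q [ 0.5   0.63 -0.2   1.66  0.16  0.87 -1.43]
```

Call:
send_rows:
  deltas:
    - [[0, 0, -0.001], [0, 0, 0], 0.004]
    - [[0, 0, -0.001], [0, 0, 0], 0.004]
    - [[0, 0, -0.001], [0, 0, 0], 0.004]
    - [[0, 0, -0.001], [0, 0, 0], 0.004]
    - [[0, 0, 0], [0, 0, 0], 0.004]
    - [[0, 0, 0], [0, 0, 0], 0.004]
    - [[0, 0, 0], [0, 0, 0], 0.004]
    - [[0, 0, 0], [0, 0, 0], 0.004]
    - [[0, 0, 0], [0, 0, 0], 0.004]
    - [[0, 0, 0], [0, 0, 0], 0.004]

```text
clock: 25.35
position: [0.5834, -0.2835, 0.0687]
ee_rot: [3.138, -0.146, -0.0]
force: [0.0, 0.1, -0.2]
width: 0.127
```

```bash
python3 - <<'E'
from h import *
st()
E
```

```text
t 25.35 pos [ 0.5834 -0.2835  0.0687] rot [ 3.138 -0.146 -0.   ] F [ 0.   0.1 -0.2] w 11.7 q [ 0.5   0.64 -0.2   1.66  0.16  0.86 -1.43]
```

Call:
send_rows:
  deltas:
    - [[0, 0, -0.001], [0, 0, 0], 0.004]
    - [[0, 0, -0.001], [0, 0, 0], 0.004]
    - [[0, 0, 0], [0, 0, 0], 0.004]
    - [[0, 0, 0], [0, 0, 0], 0.004]
    - [[0, 0, 0], [0, 0, 0], 0.004]
    - [[0, 0, 0], [0, 0, 0], 0.004]
    - [[0, 0, 0], [0, 0, 0], 0.004]
    - [[0, 0, 0], [0, 0, 0], 0.004]
    - [[0, 0, 0], [0, 0, 0], 0.004]
    - [[0, 0, 0], [0, 0, 0], 0.004]

```text
clock: 26.35
position: [0.5838, -0.2835, 0.0672]
ee_rot: [3.138, -0.146, 0.001]
force: [-0.7, 0.7, 5.5]
width: 0.131
```

```bash
python3 - <<'E'
from h import *
st()
E
```

```text
t 26.35 pos [ 0.5838 -0.2835  0.0672] rot [ 3.138e+00 -1.460e-01  1.000e-03] F [-0.7  0.7  5.5] w 12.1 q [ 0.5   0.64 -0.2   1.66  0.16  0.86 -1.43]
```

Call:
send_rows:
  deltas:
    - [[0, 0, 0], [0, 0, 0], 0.015]
    - [[0, 0, 0], [0, 0, 0], 0.025]
    - [[0, 0, 0], [0, 0, 0], 0.035]
    - [[0, 0, 0], [0, 0, 0], 0.04]
    - [[0, 0, 0.01], [0, 0, 0], 0.04]
    - [[0, 0, 0.02], [0, 0, 0], 0.04]
    - [[0, 0, 0.03], [0, 0, 0], 0.04]
    - [[0, 0, 0.035], [0, 0, 0], 0.05]
    - [[-0.004, 0.01, 0.035], [0, 0, 0], 0.06]
    - [[-0.01, 0.02, 0.02], [0, 0, 0], 0.07]

```text
clock: 27.35
position: [0.5706, -0.2551, 0.2204]
ee_rot: [3.136, -0.15, 0.007]
force: [0.1, 0.6, -0.0]
width: 0.649
```

Call:
send_rows:
  deltas:
    - [[-0.012, 0.03, 0], [0, 0, 0], 0.08]
    - [[-0.012, 0.03, 0], [0, 0, 0], 0.08]
    - [[-0.012, 0.03, 0], [0, 0, 0], 0.08]
    - [[-0.012, 0.03, 0], [0, 0, 0], 0.08]
    - [[-0.012, 0.03, 0], [0, 0, 0], 0.08]
    - [[-0.01, 0.03, 0], [0, 0, 0], 0.08]
    - [[-0.006, 0.018, 0], [0, 0, 0], 0.08]
    - [[-0.004, 0.01, 0], [0, 0, 0], 0.08]
    - [[0, 0.005, 0], [0, 0, 0], 0.08]
    - [[0, 0, 0], [0, 0, 0], 0.08]

```text
clock: 28.35
position: [0.4898, -0.0406, 0.2171]
ee_rot: [3.138, -0.146, 0.001]
force: [0.3, -0.2, -0.4]
width: 0.873
```

```bash
python3 - <<'E'
from h import *
st();im=get_image('wrist')[:,:,::-1];cv2.imwrite('pics/w6.png',im);c=cam('wrist');np.save('c6.npy',np.array([c],object),allow_pickle=True)
E
```

```text
t 28.35 pos [ 0.4898 -0.0406  0.2171] rot [ 3.138e+00 -1.460e-01  1.000e-03] F [ 0.3 -0.2 -0.4] w 80.1 q [ 0.24  0.25 -0.33  1.88  0.1   1.02 -1.79]
```

View pics/w6.png

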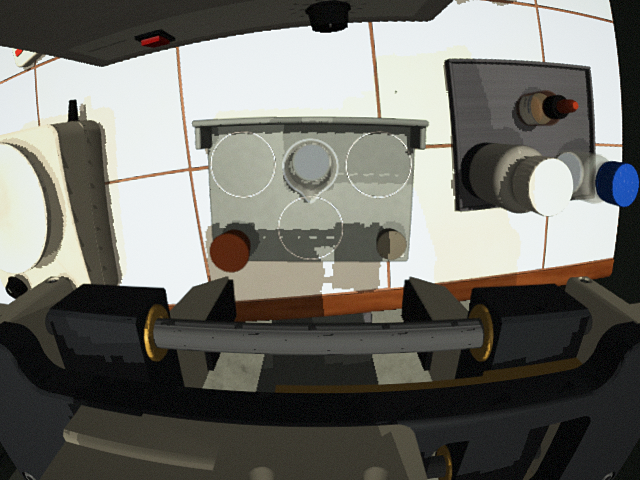

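All three bottles stand in the tray, around (545,105), (505,180) and (600,175). The marked circles are empty, at (243,163), (378,165) and (310,228). The beaker rim is at (312,167) with its spout to the front at (309,203).

```bash
python3 - <<'E'
from h import *
c=cam('wrist');w=lambda u,v,z:(onz('wrist',u,v,z,c)[:2]*1000)
D=np.mean([w(*p,.008) for p in[(211,164),(275,163),(243,131),(243,197)]],0)
C=np.mean([w(*p,.008) for p in[(346,165),(411,166),(378,132),(378,198)]],0)
G=np.mean([w(*p,.008) for p in[(278,228),(343,228),(310,196),(310,260)]],0)
print(D,C,G,(D-C),np.arctan2(-(D-C)[0],(D-C)[1]))
src=np.array([[28,68],[28,-68],[-38,0]],float);dst=np.array([D,C,G])
a=src-src.mean(0);b=dst-dst.mean(0);H=a.T@b;th=np.arctan2(H[0,1]-H[1,0],H[0,0]+H[1,1]);M=np.array([[np.cos(th),-np.sin(th)],[np.sin(th),np.cos(th)]])
O=dst.mean(0)-M@src.mean(0);print('yaw',th,'O',O,'fit',(src@M.T+O).round(1),'beaker nominal',(M@[28,0]+O).round(1))
print('rim',[w(*p,.066).round(1) for p in[(285,166),(339,166),(312,140),(312,167)]],'spout',w(309,203,.066))
im=cv2.imread('pics/w6.png');cv2.imwrite('pics/w6c.png',cv2.resize(im[110:260,240:390],None,fx=4,fy=4,interpolation=cv2.INTER_CUBIC))
E
```

```text
[543.65610304  29.4205544 ] [ 529.01811128 -105.16688129] [470.78057448 -31.22720134] [ 14.63799176 134.58743569] -0.1083361126882049
yaw -0.10658683130613514 O [508.5189796  -35.01953198] fit [[ 543.6   29.6]
 [ 529.1 -105.6]
 [ 470.7  -31. ]] beaker nominal [536.4 -38. ]
rim [array([541.2, -18.4]), array([536.9, -63.1]), array([560.5, -42.8]), array([538.1, -40.6])] spout [507.9272698  -35.14554872]
```

View pics/w6c.png

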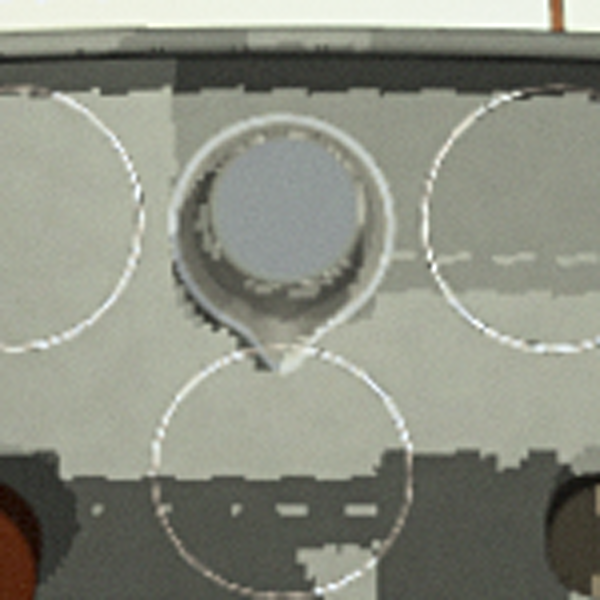

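Call:
send_rows:
  deltas:
    - [[0.012, 0, 0], [0, 0, -0.01], 0.08]
    - [[0.016, 0, -0.005], [0, 0, -0.01], 0.08]
    - [[0.014, -0.001, -0.015], [0, 0, -0.01], 0.08]
    - [[0.006, 0, -0.025], [0, 0, 0], 0.08]
    - [[0, 0, -0.03], [0, 0, 0], 0.08]
    - [[0, 0, -0.03], [0, 0, 0], 0.08]
    - [[0, 0, -0.03], [0, 0, 0], 0.08]
    - [[0, 0, -0.025], [0, 0, 0], 0.08]
    - [[0, 0, -0.017], [0, 0, 0], 0.08]
    - [[0, 0, -0.011], [0, 0, 0], 0.08]

```text
clock: 29.4
position: [0.5377, -0.0425, 0.0268]
ee_rot: [3.135, -0.196, -0.003]
force: [0.3, 0.5, 0.0]
width: 0.871
```

Call:
send_rows:
  deltas:
    - [[0, 0, 0], [0, 0, 0], 0.07]
    - [[0, 0, 0], [0, 0, 0], 0.06]
    - [[0, 0, 0], [0, 0, 0], 0.054]
    - [[0, 0, 0], [0, 0, 0], 0.05]
    - [[0, 0, 0], [0, 0, 0], 0.047]
    - [[0, 0, 0], [0, 0, 0], 0.045]
    - [[0, 0, 0], [0, 0, 0], 0.043]
    - [[0, 0, 0], [0, 0, 0], 0.041]
    - [[0, 0, 0], [0, 0, 0], 0.038]
    - [[0, 0, 0], [0, 0, 0], 0.036]
  force: 10

```text
clock: 30.4
position: [0.5379, -0.0413, 0.0291]
ee_rot: [-3.135, 0.193, -0.002]
force: [0.4, -0.0, 5.6]
width: 0.496
```

```bash
python3 - <<'E'
from h import *
st()
E
```

```text
t 30.4 pos [ 0.5379 -0.0413  0.0291] rot [-3.135e+00  1.930e-01 -2.000e-03] F [ 0.4 -0.   5.6] w 45.5 q [ 0.17  0.56 -0.26  1.96  0.23  0.64 -1.93]
```

Call:
send_rows:
  deltas:
    - [[0, 0, 0], [0, 0, 0], 0.034]
    - [[0, 0, 0], [0, 0, 0], 0.034]
    - [[0, 0, 0], [0, 0, 0], 0.034]
    - [[0, 0, 0], [0, 0, 0], 0.034]
    - [[0, 0, 0.001], [0, 0, 0], 0.034]
    - [[0, 0, 0.002], [0, 0, 0], 0.034]
    - [[0, 0, 0.003], [0, 0, 0], 0.034]
    - [[0, 0, 0.004], [0, 0, 0], 0.034]
    - [[0, 0, 0], [0, 0, 0], 0.034]
    - [[0, 0, 0], [0, 0, 0], 0.034]
  force: 12

```text
clock: 31.4
position: [0.5375, -0.0416, 0.0389]
ee_rot: [3.136, -0.194, 0.0]
force: [-0.0, -0.6, -0.6]
width: 0.493
```

```bash
python3 - <<'E'
from h import *
st();im=get_image('wrist')[:,:,::-1];cv2.imwrite('pics/w7.png',cv2.resize(im[150:400,170:470],None,fx=2,fy=2))
E
```

```text
t 31.4 pos [ 0.5375 -0.0416  0.0389] rot [ 3.136 -0.194  0.   ] F [-0.  -0.6 -0.6] w 45.3 q [ 0.17  0.55 -0.26  1.96  0.22  0.66 -1.93]
```

View pics/w7.png

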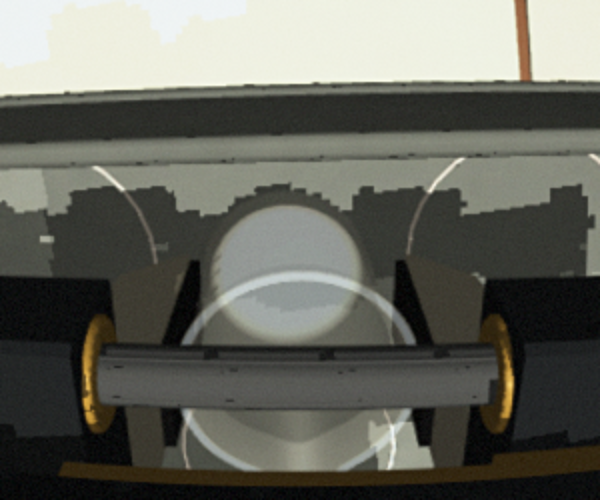

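The beaker is between the pads, with its rim at (300,370) and the glass lifted about 10 mm upright. I'll raise it further and go near the plate for a look.

Call:
send_rows:
  deltas:
    - [[0, 0, 0.006], [0, 0, 0], 0.034]
    - [[0, 0, 0.012], [0, 0, 0], 0.034]
    - [[0, 0, 0.02], [0, 0, 0], 0.034]
    - [[0, 0, 0.025], [0, 0, 0], 0.034]
    - [[0, 0, 0.028], [0, 0, 0], 0.034]
    - [[0, 0, 0.028], [0, 0, 0], 0.034]
    - [[0, 0, 0.028], [0, 0, 0], 0.034]
    - [[0, 0, 0.025], [0, 0, 0], 0.034]
    - [[0, 0.006, 0.015], [0, 0, 0], 0.034]
    - [[-0.004, 0.014, 0.005], [0, 0, 0], 0.034]

```text
clock: 32.45
position: [0.5344, -0.0221, 0.2334]
ee_rot: [3.135, -0.197, 0.006]
force: [0.3, 0.8, -0.1]
width: 0.489
```

Call:
send_rows:
  deltas:
    - [[-0.006, 0.022, 0], [0, 0, 0], 0.034]
    - [[-0.008, 0.03, 0], [0, 0, 0], 0.034]
    - [[-0.008, 0.03, 0], [0, 0, 0], 0.034]
    - [[-0.008, 0.03, 0], [0, 0, 0], 0.034]
    - [[-0.008, 0.03, 0], [0, 0, 0], 0.034]
    - [[-0.006, 0.03, 0], [0, 0, 0], 0.034]
    - [[-0.006, 0.028, 0], [0, 0, 0], 0.034]
    - [[-0.004, 0.018, 0], [0, 0, 0], 0.034]
    - [[-0.002, 0.008, 0], [0, 0, 0], 0.034]
    - [[0, 0, 0], [0, 0, 0], 0.034]

```text
clock: 33.45
position: [0.4764, 0.2057, 0.2306]
ee_rot: [3.136, -0.189, -0.001]
force: [0.6, -0.8, -0.2]
width: 0.49
```

```bash
python3 - <<'E'
from h import *
st();im=get_image('wrist')[:,:,::-1];cv2.imwrite('pics/w8.png',im)
E
```

```text
t 33.45 pos [0.4764 0.2057 0.2306] rot [ 3.136e+00 -1.890e-01 -1.000e-03] F [ 0.6 -0.8 -0.2] w 44.9 q [-0.16  0.3  -0.44  1.8   0.14  1.08 -2.34]
```

View pics/w8.png

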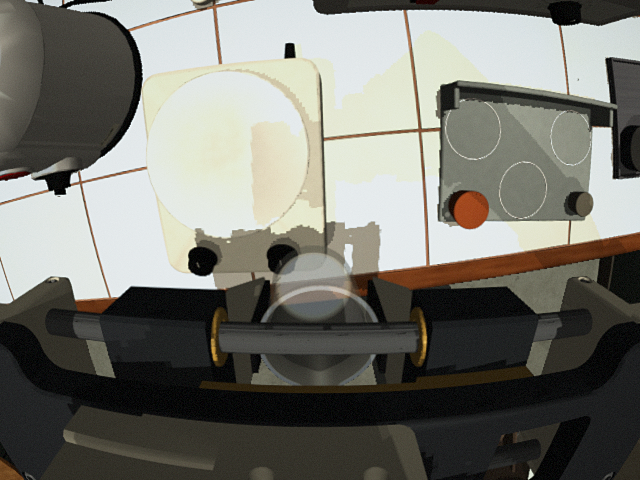

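The wrist view shows the plate with edges at u 147..310 and v 70..238. The blender's dark base ring at upper left has its right edge at (143,60), so I check clearance to it.

```bash
python3 - <<'E'
from h import *
c=cam('wrist');w=lambda u,v,z:(onz('wrist',u,v,z,c)[:2]*1000).round(1)
im=cv2.imread('pics/w8.png');
# plate edge pts by gray-level along rays from centre
E=[(147,155),(310,150),(232,70),(225,238)]
P=np.array([w(*p,.104) for p in E]);print(P.tolist())
h=cv2.cvtColor(im,cv2.COLOR_BGR2HSV);m=((h[...,1]<22)&(h[...,2]>225)).astype(np.uint8);m[:, :140]=0;m[:,335:]=0;m[250:]=0;m[:60]=0
m=cv2.morphologyEx(m,cv2.MORPH_OPEN,np.ones((5,5)))
cs,_=cv2.findContours(m,0,2);k=max(cs,key=cv2.contourArea);print(cv2.boundingRect(k),cv2.contourArea(k))
for p in [(143,60),(136,100),(110,140),(70,170),(50,192)]: print(p,w(*p,0),w(*p,.1),w(*p,.2))
for p in [(158,165),(158,180),(150,195),(128,211)]: print('top',p,[(onz('top',*p,z)[:2]).round(3) for z in(0,.1,.2,.3)])
E
```

```text
[[557.9, 335.3], [540.5, 202.8], [611.4, 254.1], [479.9, 280.5]]
(140, 72, 163, 178) 13300.5
(143, 60) [668.  376.2] [638.3 329.5] [608.7 282.9]
(136, 100) [624.2 390.5] [605.8 340.2] [587.4 289.9]
(110, 140) [586.7 432.4] [577.9 371.4] [569.2 310.3]
(70, 170) [564.1 500.3] [561.2 421.7] [558.3 343.2]
(50, 192) [543.6 542.1] [546.  452.8] [548.3 363.5]
top (158, 165) [array([0.69 , 0.387]), array([0.657, 0.354]), array([0.624, 0.321]), array([0.591, 0.288])]
top (158, 180) [array([0.654, 0.382]), array([0.623, 0.349]), array([0.593, 0.316]), array([0.563, 0.283])]
top (150, 195) [array([0.616, 0.395]), array([0.589, 0.361]), array([0.562, 0.327]), array([0.534, 0.293])]
top (128, 211) [array([0.574, 0.439]), array([0.55 , 0.402]), array([0.526, 0.364]), array([0.502, 0.327])]
```

Plate centre is about (.545,.270). The blender base stays at least 30 mm from the gripper body, so I place with the wall centre at x .548.

Call:
send_rows:
  deltas:
    - [[0.005, 0.004, 0], [0, 0, 0], 0.034]
    - [[0.01, 0.009, 0], [0, 0, 0], 0.034]
    - [[0.013, 0.012, 0], [0, 0, 0], 0.034]
    - [[0.014, 0.013, 0], [0, 0, 0], 0.034]
    - [[0.014, 0.013, 0], [0, 0, 0], 0.034]
    - [[0.01, 0.009, 0], [0, 0, 0], 0.034]
    - [[0.0055, 0.0045, -0.005], [0, 0, 0], 0.034]
    - [[0, 0, -0.014], [0, 0, 0], 0.034]
    - [[0, 0, -0.018], [0, 0, 0], 0.034]
    - [[0, 0, -0.018], [0, 0, 0], 0.034]

```text
clock: 34.5
position: [0.5485, 0.268, 0.174]
ee_rot: [3.135, -0.195, -0.001]
force: [-0.5, 0.2, -0.3]
width: 0.495
```

Call:
send_rows:
  deltas:
    - [[0, 0, -0.016], [0, 0, 0], 0.034]
    - [[0, 0, -0.012], [0, 0, 0], 0.034]
    - [[0, 0, -0.008], [0, 0, 0], 0.034]
    - [[0, 0, -0.005], [0, 0, 0], 0.034]
    - [[0, 0, -0.003], [0, 0, 0], 0.034]
    - [[0, 0, -0.002], [0, 0, 0], 0.034]
    - [[0, 0, -0.001], [0, 0, 0], 0.034]
    - [[0, 0, 0], [0, 0, 0], 0.034]
    - [[0, 0, 0], [0, 0, 0], 0.034]
    - [[0, 0, 0], [0, 0, 0], 0.034]

```text
clock: 35.5
position: [0.549, 0.2691, 0.129]
ee_rot: [-3.135, 0.194, -0.001]
force: [-0.1, 0.2, -0.3]
width: 0.493
```

```bash
python3 - <<'E'
from h import *
st()
E
```

```text
t 35.5 pos [0.549  0.2691 0.129 ] rot [-3.135e+00  1.940e-01 -1.000e-03] F [-0.1  0.2 -0.3] w 45.3 q [-0.27  0.54 -0.39  1.7   0.25  0.95 -2.45]
```

Call:
send_rows:
  deltas:
    - [[0, 0, -0.001], [0, 0, 0], 0.034]
    - [[0, 0, -0.001], [0, 0, 0], 0.034]
    - [[0, 0, -0.001], [0, 0, 0], 0.034]
    - [[0, 0, 0], [0, 0, 0], 0.034]
    - [[0, 0, 0], [0, 0, 0], 0.034]
    - [[0, 0, 0], [0, 0, 0], 0.034]
    - [[0, 0, 0], [0, 0, 0], 0.034]
    - [[0, 0, 0], [0, 0, 0], 0.034]
    - [[0, 0, 0], [0, 0, 0], 0.034]
    - [[0, 0, 0], [0, 0, 0], 0.034]

```text
clock: 36.5
position: [0.5489, 0.269, 0.1258]
ee_rot: [3.136, -0.194, 0.0]
force: [0.4, -0.8, -0.3]
width: 0.494
```

```bash
python3 - <<'E'
from h import *
st()
E
```

```text
t 36.5 pos [0.5489 0.269  0.1258] rot [ 3.136 -0.194  0.   ] F [ 0.4 -0.8 -0.3] w 45.4 q [-0.27  0.54 -0.39  1.7   0.25  0.95 -2.46]
```

Call:
send_rows:
  deltas:
    - [[0, 0, -0.001], [0, 0, 0], 0.034]
    - [[0, 0, 0], [0, 0, 0], 0.034]
    - [[0, 0, 0], [0, 0, 0], 0.034]
    - [[0, 0, 0], [0, 0, 0], 0.034]
    - [[0, 0, -0.001], [0, 0, 0], 0.034]
    - [[0, 0, 0], [0, 0, 0], 0.034]
    - [[0, 0, 0], [0, 0, 0], 0.034]
    - [[0, 0, 0], [0, 0, 0], 0.034]
    - [[0, 0, 0], [0, 0, 0], 0.034]
    - [[0, 0, 0], [0, 0, 0], 0.034]

```text
clock: 37.5
position: [0.5496, 0.2697, 0.1247]
ee_rot: [-3.134, 0.193, -0.003]
force: [0.3, 0.1, 9.4]
width: 0.495
```

```bash
python3 - <<'E'
from h import *
st()
E
```

```text
t 37.5 pos [0.5496 0.2697 0.1247] rot [-3.134e+00  1.930e-01 -3.000e-03] F [0.3 0.1 9.4] w 45.4 q [-0.27  0.55 -0.39  1.7   0.25  0.94 -2.46]
```

Call:
send_rows:
  deltas:
    - [[0, 0, 0.001], [0, 0, 0], 0.046]
    - [[0, 0, 0], [0, 0, 0], 0.05]
    - [[0, 0, 0], [0, 0, 0], 0.056]
    - [[0, 0, 0], [0, 0, 0], 0.064]
    - [[0, 0, 0], [0, 0, 0], 0.072]
    - [[0, 0, 0.01], [0, 0, 0], 0.075]
    - [[0, 0, 0.02], [0, 0, 0], 0.075]
    - [[0, 0, 0.03], [0, 0, 0], 0.075]
    - [[0, 0, 0.03], [0, 0, 0], 0.075]
    - [[0, 0, 0.02], [0, 0, 0], 0.075]

```text
clock: 38.5
position: [0.5494, 0.2695, 0.2379]
ee_rot: [-3.134, 0.193, -0.004]
force: [-0.1, 0.7, 0.2]
width: 0.816
```

Call:
send_rows:
  deltas:
    - [[-0.008, -0.005, 0.01], [0, 0, 0], 0.075]
    - [[-0.014, -0.012, 0.005], [0, 0, 0], 0.075]
    - [[-0.016, -0.014, 0], [0, 0, 0.01], 0.075]
    - [[-0.016, -0.014, 0], [0, 0, 0.01], 0.075]
    - [[-0.012, -0.012, 0], [0, 0, 0.01], 0.075]
    - [[-0.006, -0.008, 0], [0, 0, 0], 0.075]
    - [[0, 0, 0], [0, 0, 0], 0.075]
    - [[0, 0, 0], [0, 0, 0], 0.075]
    - [[0, 0, 0], [0, 0, 0], 0.075]
    - [[0, 0, 0], [0, 0, 0], 0.075]

```text
clock: 39.5
position: [0.4772, 0.2046, 0.2496]
ee_rot: [-3.138, 0.146, 0.0]
force: [-0.5, -0.1, -0.2]
width: 0.819
```

```bash
python3 - <<'E'
from h import *
st();im=get_image('wrist')[:,:,::-1];cv2.imwrite('pics/w9.png',im)
c=cam('wrist');w=lambda u,v,z:(onz('wrist',u,v,z,c)[:2]*1000).round(1)
for p in [(.545,.27,.104)]:print(proj('wrist',p,c))
E
```

```text
t 39.5 pos [0.4772 0.2046 0.2496] rot [-3.138  0.146  0.   ] F [-0.5 -0.1 -0.2] w 75.2 q [-0.15  0.28 -0.45  1.77  0.13  1.12 -2.31]
[231.68618952 152.59401883]
```

View pics/w9.png

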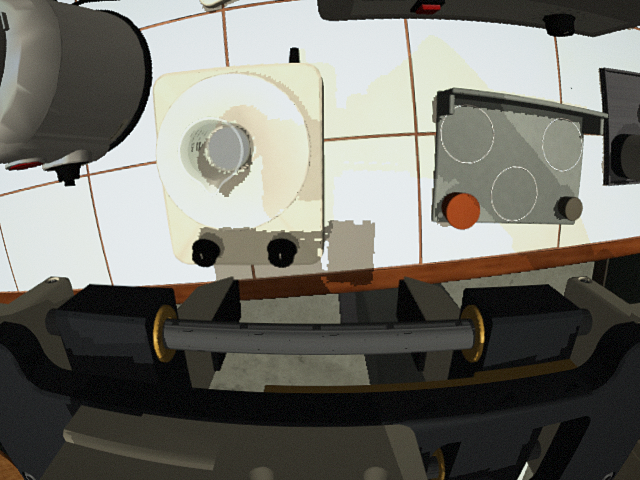

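The beaker stands upright at (230,147), within a few mm of the plate centre at (232,151). Now the bottles go back, dropper first.

Call:
send_rows:
  deltas:
    - [[0.002, -0.015, 0], [0, 0, 0], 0.06]
    - [[0.004, -0.03, 0], [0, 0, 0], 0.05]
    - [[0.005, -0.04, 0], [0, 0, 0], 0.045]
    - [[0.006, -0.04, -0.005], [0, 0, 0], 0.04]
    - [[0.006, -0.04, -0.005], [0, 0, 0], 0.04]
    - [[0.006, -0.04, -0.005], [0, 0, 0], 0.04]
    - [[0.006, -0.04, -0.005], [0, 0, 0], 0.04]
    - [[0.006, -0.04, -0.005], [0, 0, 0], 0.04]
    - [[0.006, -0.04, -0.005], [0, 0, 0], 0.04]
    - [[0.006, -0.04, -0.005], [0, 0, 0], 0.04]

```text
clock: 40.55
position: [0.5303, -0.1625, 0.2145]
ee_rot: [-3.138, 0.146, -0.0]
force: [1.3, 0.7, 1.1]
width: 0.437
```

Call:
send_rows:
  deltas:
    - [[0.012, -0.036, -0.005], [0, 0, 0], 0.04]
    - [[0.012, -0.032, -0.005], [0, 0, 0], 0.04]
    - [[0.012, -0.028, -0.005], [0, 0, 0], 0.04]
    - [[0.011, -0.017, 0], [0, 0, 0], 0.04]
    - [[0.005, -0.008, 0], [0, 0, 0], 0.04]
    - [[0.001, -0.002, 0], [0, 0, 0], 0.04]
    - [[0, 0, -0.01], [0, 0, 0], 0.04]
    - [[0, 0, -0.02], [0, 0, 0], 0.04]
    - [[0, 0, -0.02], [0, 0, 0], 0.04]
    - [[0, 0, -0.01], [0, 0, 0], 0.04]

```text
clock: 41.55
position: [0.5817, -0.2821, 0.1377]
ee_rot: [-3.137, 0.144, 0.004]
force: [-0.9, 0.3, 0.0]
width: 0.434
```

```bash
python3 - <<'E'
from h import *
st()
E
```

```text
t 41.55 pos [ 0.5817 -0.2821  0.1377] rot [-3.137  0.144  0.004] F [-0.9  0.3  0. ] w 39.8 q [ 0.5   0.56 -0.2   1.6   0.13  0.99 -1.4 ]
```

Call:
send_rows:
  deltas:
    - [[0, 0, -0.015], [0, 0, 0], 0.036]
    - [[0, 0, -0.02], [0, 0, 0], 0.034]
    - [[0, 0, -0.018], [0, 0, 0], 0.03]
    - [[0, 0, -0.011], [0, 0, 0], 0.03]
    - [[0, 0, -0.006], [0, 0, 0], 0.03]
    - [[0, 0, -0.001], [0, 0, 0], 0.03]
    - [[0, 0, 0], [0, 0, 0], 0.03]
    - [[0, 0, 0], [0, 0, 0], 0.025]
    - [[0, 0, 0], [0, 0, 0], 0.021]
    - [[0, 0, 0], [0, 0, 0], 0.018]
  force: 12

```text
clock: 42.55
position: [0.5832, -0.2841, 0.0693]
ee_rot: [3.138, -0.147, 0.001]
force: [-0.5, -0.1, 0.3]
width: 0.207
```

Call:
send_rows:
  deltas:
    - [[0, 0, 0], [0, 0, 0], 0.015]
    - [[0, 0, 0], [0, 0, 0], 0.012]
    - [[0, 0, 0], [0, 0, 0], 0.008]
    - [[0, 0, 0], [0, 0, 0], 0.004]
    - [[0, 0, 0], [0, 0, 0], 0.004]
    - [[0, 0, 0], [0, 0, 0], 0.004]
    - [[0, 0, 0], [0, 0, 0], 0.004]
    - [[0, 0, 0.002], [0, 0, 0], 0.004]
    - [[0, 0, 0.003], [0, 0, 0], 0.004]
    - [[0, 0, 0.005], [0, 0, 0], 0.004]
  force: 18

```text
clock: 43.55
position: [0.5828, -0.284, 0.0788]
ee_rot: [-3.138, 0.147, 0.001]
force: [-0.2, -0.3, -1.2]
width: 0.131
```

```bash
python3 - <<'E'
from h import *
st()
E
```

```text
t 43.55 pos [ 0.5828 -0.284   0.0788] rot [-3.138e+00  1.470e-01  1.000e-03] F [-0.2 -0.3 -1.2] w 12.0 q [ 0.5   0.63 -0.2   1.65  0.15  0.88 -1.42]
```

Call:
send_rows:
  deltas:
    - [[0, 0, 0.012], [0, 0, 0], 0.004]
    - [[0, 0, 0.02], [0, 0, 0], 0.004]
    - [[0, 0, 0.025], [0, 0, 0], 0.004]
    - [[0, 0, 0.027], [0, 0, 0], 0.004]
    - [[0, 0, 0.025], [0, 0, 0], 0.004]
    - [[-0.002, 0.004, 0.017], [0, 0, 0], 0.004]
    - [[-0.006, 0.012, 0.006], [0, 0, 0], 0.004]
    - [[-0.008, 0.02, 0], [0, 0, 0], 0.004]
    - [[-0.008, 0.028, 0], [0, 0, 0], 0.004]
    - [[-0.008, 0.03, 0], [0, 0, 0], 0.004]

```text
clock: 44.55
position: [0.5497, -0.1887, 0.2105]
ee_rot: [-3.138, 0.147, 0.001]
force: [-0.6, 0.5, -0.3]
width: 0.132
```

Call:
send_rows:
  deltas:
    - [[-0.004, 0.03, 0], [0, 0, 0], 0.004]
    - [[-0.003, 0.03, 0], [0, 0, 0], 0.004]
    - [[0, 0.03, 0], [0, 0, 0], 0.004]
    - [[0, 0.03, 0], [0, 0, 0], 0.004]
    - [[0, 0.03, 0], [0, 0, 0], 0.004]
    - [[0, 0.028, 0], [0, 0, 0], 0.004]
    - [[0, 0.02, 0], [0, 0, 0], 0.004]
    - [[0, 0.012, 0], [0, 0, 0], 0.004]
    - [[0, 0.005, 0], [0, 0, 0], 0.004]
    - [[0, 0, 0], [0, 0, 0], 0.004]

```text
clock: 45.55
position: [0.5437, 0.0251, 0.2107]
ee_rot: [3.138, -0.145, -0.0]
force: [0.2, 0.1, -0.6]
width: 0.13
```

```bash
python3 - <<'E'
from h import *
st()
E
```

```text
t 45.55 pos [0.5437 0.0251 0.2107] rot [ 3.138 -0.145 -0.   ] F [ 0.2  0.1 -0.6] w 12.0 q [ 0.1   0.34 -0.32  1.77  0.12  1.05 -1.93]
```

Position is good; lower by 0.134 to about 0.0765, then creep.

Call:
send_rows:
  deltas:
    - [[0, 0, -0.01], [0, 0, 0], 0.004]
    - [[0, 0, -0.018], [0, 0, 0], 0.004]
    - [[0, 0, -0.022], [0, 0, 0], 0.004]
    - [[0, 0, -0.022], [0, 0, 0], 0.004]
    - [[0, 0, -0.022], [0, 0, 0], 0.004]
    - [[0, 0, -0.016], [0, 0, 0], 0.004]
    - [[0, 0, -0.012], [0, 0, 0], 0.004]
    - [[0, 0, -0.008], [0, 0, 0], 0.004]
    - [[0, 0, -0.004], [0, 0, 0], 0.004]
    - [[0, 0, -0.001], [0, 0, 0], 0.004]

```text
clock: 46.55
position: [0.544, 0.0248, 0.0756]
ee_rot: [3.138, -0.147, -0.0]
force: [1.0, -0.5, 0.3]
width: 0.13
```

Call:
send_rows:
  deltas:
    - [[0, 0, -0.001], [0, 0, 0], 0.004]
    - [[0, 0, -0.001], [0, 0, 0], 0.004]
    - [[0, 0, 0], [0, 0, 0], 0.004]
    - [[0, 0, -0.001], [0, 0, 0], 0.004]
    - [[0, 0, 0], [0, 0, 0], 0.004]
    - [[0, 0, 0], [0, 0, 0], 0.004]
    - [[0, 0, 0], [0, 0, 0], 0.004]
    - [[0, 0, 0], [0, 0, 0], 0.004]
    - [[0, 0, 0], [0, 0, 0], 0.004]
    - [[0, 0, 0], [0, 0, 0], 0.004]

```text
clock: 47.55
position: [0.544, 0.025, 0.0727]
ee_rot: [-3.138, 0.146, -0.0]
force: [-0.6, 0.1, -1.4]
width: 0.127
```

```bash
python3 - <<'E'
from h import *
st()
E
```

```text
t 47.55 pos [0.544  0.025  0.0727] rot [-3.138  0.146 -0.   ] F [-0.6  0.1 -1.4] w 11.7 q [ 0.07  0.51 -0.29  1.92  0.2   0.74 -2.  ]
```

Call:
send_rows:
  deltas:
    - [[0, 0, -0.001], [0, 0, 0], 0.004]
    - [[0, 0, 0], [0, 0, 0], 0.004]
    - [[0, 0, 0], [0, 0, 0], 0.004]
    - [[0, 0, -0.001], [0, 0, 0], 0.004]
    - [[0, 0, 0], [0, 0, 0], 0.004]
    - [[0, 0, 0], [0, 0, 0], 0.004]
    - [[0, 0, 0], [0, 0, 0], 0.004]
    - [[0, 0, 0], [0, 0, 0], 0.004]
    - [[0, 0, 0], [0, 0, 0], 0.004]
    - [[0, 0, 0], [0, 0, 0], 0.004]

```text
clock: 48.55
position: [0.5452, 0.0259, 0.0721]
ee_rot: [-3.137, 0.146, -0.005]
force: [-1.6, 1.8, 11.7]
width: 0.131
```

```bash
python3 - <<'E'
from h import *
st()
E
```

```text
t 48.55 pos [0.5452 0.0259 0.0721] rot [-3.137  0.146 -0.005] F [-1.6  1.8 11.7] w 12.1 q [ 0.07  0.51 -0.29  1.92  0.2   0.74 -2.  ]
```

Call:
send_rows:
  deltas:
    - [[0, 0, 0.001], [0, 0, 0], 0.012]
    - [[0, 0, 0], [0, 0, 0], 0.02]
    - [[0, 0, 0], [0, 0, 0], 0.028]
    - [[0, 0, 0], [0, 0, 0], 0.032]
    - [[0, 0, 0.01], [0, 0, 0], 0.032]
    - [[0, 0, 0.02], [0, 0, 0], 0.032]
    - [[0, 0, 0.03], [0, 0, 0], 0.032]
    - [[0, 0, 0.035], [0, 0, 0], 0.04]
    - [[-0.002, -0.015, 0.03], [0, 0, 0], 0.05]
    - [[-0.003, -0.03, 0.008], [0, 0, 0], 0.06]

```text
clock: 49.55
position: [0.5408, -0.0175, 0.2091]
ee_rot: [-3.137, 0.139, -0.01]
force: [1.0, -0.6, -0.3]
width: 0.559
```

Call:
send_rows:
  deltas:
    - [[-0.004, -0.04, 0], [0, 0, 0], 0.066]
    - [[-0.004, -0.04, 0], [0, 0, 0], 0.066]
    - [[-0.004, -0.04, 0], [0, 0, 0], 0.066]
    - [[-0.004, -0.04, 0], [0, 0, 0], 0.066]
    - [[-0.004, -0.04, 0], [0, 0, 0], 0.066]
    - [[-0.004, -0.04, 0], [0, 0, 0], 0.066]
    - [[-0.0025, -0.035, 0], [0, 0, 0], 0.066]
    - [[0, -0.022, 0], [0, 0, 0], 0.066]
    - [[0, -0.013, 0], [0, 0, 0], 0.066]
    - [[0, -0.005, 0], [0, 0, 0], 0.066]

```text
clock: 50.55
position: [0.5122, -0.336, 0.205]
ee_rot: [3.138, -0.149, 0.0]
force: [-0.5, 0.4, -0.1]
width: 0.721
```

```bash
python3 - <<'E'
from h import *
st()
E
```

```text
t 50.55 pos [ 0.5122 -0.336   0.205 ] rot [ 3.138 -0.149  0.   ] F [-0.5  0.4 -0.1] w 66.2 q [ 0.63  0.44 -0.19  1.62  0.09  1.09 -1.26]
```

Call:
send_rows:
  deltas:
    - [[0, 0, -0.012], [0, 0, 0], 0.066]
    - [[0, 0, -0.022], [0, 0, 0], 0.066]
    - [[0, 0, -0.026], [0, 0, 0], 0.066]
    - [[0, 0, -0.026], [0, 0, 0], 0.066]
    - [[0, 0, -0.02], [0, 0, 0], 0.066]
    - [[0, 0, -0.012], [0, 0, 0], 0.066]
    - [[0, 0, -0.005], [0, 0, 0], 0.066]
    - [[0, 0, 0], [0, 0, 0], 0.06]
    - [[0, 0, 0], [0, 0, 0], 0.054]
    - [[0, 0, 0], [0, 0, 0], 0.05]
  force: 20

```text
clock: 51.55
position: [0.5131, -0.3353, 0.0828]
ee_rot: [3.137, -0.146, 0.003]
force: [-0.1, -0.3, 0.1]
width: 0.562
```

Call:
send_rows:
  deltas:
    - [[0, 0, 0], [0, 0, 0], 0.046]
    - [[0, 0, 0], [0, 0, 0], 0.042]
    - [[0, 0, 0], [0, 0, 0], 0.036]
    - [[0, 0, 0], [0, 0, 0], 0.032]
    - [[0, 0, 0], [0, 0, 0], 0.032]
    - [[0, 0, 0], [0, 0, 0], 0.032]
    - [[0, 0, 0], [0, 0, 0], 0.032]
    - [[0, 0, 0.002], [0, 0, 0], 0.032]
    - [[0, 0, 0.004], [0, 0, 0], 0.032]
    - [[0, 0, 0.006], [0, 0, 0], 0.032]
  force: 25

```text
clock: 52.55
position: [0.5119, -0.335, 0.0935]
ee_rot: [-3.138, 0.147, 0.002]
force: [0.1, 0.1, -1.7]
width: 0.458
```

```bash
python3 - <<'E'
from h import *
st()
E
```

```text
t 52.55 pos [ 0.5119 -0.335   0.0935] rot [-3.138e+00  1.470e-01  2.000e-03] F [ 0.1  0.1 -1.7] w 42.0 q [ 0.62  0.56 -0.18  1.74  0.13  0.86 -1.29]
```

Call:
send_rows:
  deltas:
    - [[0, 0, 0.01], [0, 0, 0], 0.032]
    - [[0, 0, 0.02], [0, 0, 0], 0.032]
    - [[0, 0, 0.025], [0, 0, 0], 0.032]
    - [[0, 0, 0.026], [0, 0, 0], 0.032]
    - [[0, 0, 0.026], [0, 0, 0], 0.032]
    - [[0, 0, 0.02], [0, 0, 0], 0.032]
    - [[0, 0, 0.013], [0, 0, 0], 0.032]
    - [[0, 0.007, 0.006], [0, 0, 0], 0.032]
    - [[0.001, 0.014, 0], [0, 0, 0], 0.032]
    - [[0.002, 0.022, 0], [0, 0, 0], 0.032]

```text
clock: 53.55
position: [0.5147, -0.2914, 0.2387]
ee_rot: [-3.138, 0.149, 0.002]
force: [0.2, 0.4, -2.1]
width: 0.458
```

Call:
send_rows:
  deltas:
    - [[0.003, 0.03, 0], [0, 0, 0], 0.032]
    - [[0.003, 0.03, 0], [0, 0, 0], 0.032]
    - [[0.003, 0.03, 0], [0, 0, 0], 0.032]
    - [[0.003, 0.03, 0], [0, 0, 0], 0.032]
    - [[0.003, 0.028, 0], [0, 0, 0], 0.032]
    - [[0.002, 0.02, 0], [0, 0, 0], 0.032]
    - [[0, 0.012, 0], [0, 0, 0], 0.032]
    - [[0, 0.006, 0], [0, 0, 0], 0.032]
    - [[0, 0, 0], [0, 0, 0], 0.032]
    - [[0, 0, 0], [0, 0, 0], 0.032]

```text
clock: 54.55
position: [0.5322, -0.1071, 0.2395]
ee_rot: [3.137, -0.148, -0.001]
force: [-0.1, 0.2, -0.7]
width: 0.454
```

```bash
python3 - <<'E'
from h import *
st()
E
```

```text
t 54.55 pos [ 0.5322 -0.1071  0.2395] rot [ 3.137e+00 -1.480e-01 -1.000e-03] F [-0.1  0.2 -0.7] w 41.7 q [ 0.32  0.31 -0.29  1.74  0.1   1.11 -1.66]
```

Call:
send_rows:
  deltas:
    - [[0, 0.001, -0.01], [0, 0, 0], 0.032]
    - [[0, 0, -0.02], [0, 0, 0], 0.032]
    - [[0, 0, -0.024], [0, 0, 0], 0.032]
    - [[0, 0, -0.024], [0, 0, 0], 0.032]
    - [[0, 0, -0.024], [0, 0, 0], 0.032]
    - [[0, 0, -0.02], [0, 0, 0], 0.032]
    - [[0, 0, -0.013], [0, 0, 0], 0.032]
    - [[0, 0, -0.009], [0, 0, 0], 0.032]
    - [[0, 0, -0.005], [0, 0, 0], 0.032]
    - [[0, 0, -0.001], [0, 0, 0], 0.032]

```text
clock: 55.55
position: [0.5325, -0.1052, 0.0896]
ee_rot: [3.138, -0.147, -0.0]
force: [-0.4, -0.3, -1.2]
width: 0.454
```

Call:
send_rows:
  deltas:
    - [[0, 0, -0.001], [0, 0, 0], 0.032]
    - [[0, 0, -0.001], [0, 0, 0], 0.032]
    - [[0, 0, -0.001], [0, 0, 0], 0.032]
    - [[0, 0, -0.001], [0, 0, 0], 0.032]
    - [[0, 0, 0], [0, 0, 0], 0.032]
    - [[0, 0, 0], [0, 0, 0], 0.032]
    - [[0, 0, 0], [0, 0, 0], 0.032]
    - [[0, 0, 0], [0, 0, 0], 0.032]
    - [[0, 0, 0], [0, 0, 0], 0.032]
    - [[0, 0, 0], [0, 0, 0], 0.032]

```text
clock: 56.55
position: [0.5328, -0.105, 0.0861]
ee_rot: [3.138, -0.146, 0.001]
force: [0.5, -0.0, 6.9]
width: 0.461
```

```bash
python3 - <<'E'
from h import *
st()
E
```

```text
t 56.55 pos [ 0.5328 -0.105   0.0861] rot [ 3.138e+00 -1.460e-01  1.000e-03] F [ 0.5 -0.   6.9] w 42.3 q [ 0.29  0.48 -0.26  1.91  0.17  0.77 -1.73]
```

Call:
send_rows:
  deltas:
    - [[0, 0, 0.001], [0, 0, 0], 0.045]
    - [[0, 0, 0], [0, 0, 0], 0.05]
    - [[0, 0, 0], [0, 0, 0], 0.056]
    - [[0, 0, 0], [0, 0, 0], 0.062]
    - [[0, 0, 0.01], [0, 0, 0], 0.066]
    - [[0, 0, 0.02], [0, 0, 0], 0.066]
    - [[0, 0, 0.03], [0, 0, 0], 0.07]
    - [[0, 0, 0.03], [0, 0, 0], 0.07]
    - [[-0.001, -0.008, 0.02], [0, 0, 0], 0.07]
    - [[-0.002, -0.016, 0], [0, 0, 0], 0.07]

```text
clock: 57.55
position: [0.5316, -0.128, 0.2008]
ee_rot: [3.138, -0.143, 0.01]
force: [0.8, 0.1, -0.4]
width: 0.765
```

Call:
send_rows:
  deltas:
    - [[-0.003, -0.025, 0], [0, 0, 0], 0.07]
    - [[-0.004, -0.028, 0], [0, 0, 0], 0.07]
    - [[-0.003, -0.022, 0], [0, 0, 0], 0.07]
    - [[-0.002, -0.014, 0], [0, 0, 0], 0.07]
    - [[0, -0.006, 0], [0, 0, 0], 0.07]
    - [[0, 0, -0.01], [0, 0, 0], 0.07]
    - [[0, 0, -0.02], [0, 0, 0], 0.07]
    - [[0, 0, -0.02], [0, 0, 0], 0.07]
    - [[0, 0, -0.02], [0, 0, 0], 0.07]
    - [[0, 0, -0.01], [0, 0, 0], 0.07]

```text
clock: 58.55
position: [0.5167, -0.2219, 0.1146]
ee_rot: [-3.137, 0.143, 0.004]
force: [0.0, -0.2, -0.2]
width: 0.763
```

```bash
python3 - <<'E'
from h import *
st()
E
```

```text
t 58.55 pos [ 0.5167 -0.2219  0.1146] rot [-3.137  0.143  0.004] F [ 0.  -0.2 -0.2] w 70.0 q [ 0.48  0.47 -0.23  1.84  0.14  0.85 -1.48]
```

Call:
send_rows:
  deltas:
    - [[0.0005, -0.0015, -0.006], [0, 0, 0], 0.07]
    - [[0, 0, -0.006], [0, 0, 0], 0.07]
    - [[0, 0, -0.002], [0, 0, 0], 0.066]
    - [[0, 0, 0], [0, 0, 0], 0.06]
    - [[0, 0, 0], [0, 0, 0], 0.055]
    - [[0, 0, 0], [0, 0, 0], 0.051]
    - [[0, 0, 0], [0, 0, 0], 0.048]
    - [[0, 0, 0], [0, 0, 0], 0.045]
    - [[0, 0, 0], [0, 0, 0], 0.04]
    - [[0, 0, 0], [0, 0, 0], 0.035]

```text
clock: 59.55
position: [0.5181, -0.2254, 0.103]
ee_rot: [-3.138, 0.146, -0.001]
force: [0.3, 0.8, 2.1]
width: 0.496
```

Call:
send_rows:
  deltas:
    - [[0, 0, 0], [0, 0, 0], 0.035]
    - [[0, 0, 0], [0, 0, 0], 0.035]
    - [[0, 0, 0], [0, 0, 0], 0.035]
    - [[0, 0, 0], [0, 0, 0], 0.035]
    - [[0, 0, 0.002], [0, 0, 0], 0.035]
    - [[0, 0, 0.004], [0, 0, 0], 0.035]
    - [[0, 0, 0.006], [0, 0, 0], 0.035]
    - [[0, 0, 0.008], [0, 0, 0], 0.035]
    - [[0, 0, 0], [0, 0, 0], 0.035]
    - [[0, 0, 0], [0, 0, 0], 0.035]

```text
clock: 60.55
position: [0.5181, -0.2256, 0.1231]
ee_rot: [3.138, -0.147, 0.001]
force: [-0.5, -0.3, -1.7]
width: 0.496
```

```bash
python3 - <<'E'
from h import *
st()
E
```

```text
t 60.55 pos [ 0.5181 -0.2256  0.1231] rot [ 3.138e+00 -1.470e-01  1.000e-03] F [-0.5 -0.3 -1.7] w 45.5 q [ 0.49  0.46 -0.23  1.83  0.13  0.87 -1.47]
```

Call:
send_rows:
  deltas:
    - [[0, 0, 0.012], [0, 0, 0], 0.035]
    - [[0, 0, 0.022], [0, 0, 0], 0.035]
    - [[0, 0, 0.026], [0, 0, 0], 0.035]
    - [[0, 0, 0.026], [0, 0, 0], 0.035]
    - [[0, 0, 0.02], [0, 0, 0], 0.035]
    - [[-0.001, 0.005, 0.012], [0, 0, 0], 0.035]
    - [[-0.003, 0.012, 0.005], [0, 0, 0], 0.035]
    - [[-0.005, 0.02, 0], [0, 0, 0], 0.035]
    - [[-0.007, 0.026, 0], [0, 0, 0], 0.035]
    - [[-0.007, 0.028, 0], [0, 0, 0], 0.035]

```text
clock: 61.55
position: [0.4937, -0.1328, 0.2448]
ee_rot: [-3.138, 0.146, 0.003]
force: [-0.1, 0.3, -1.7]
width: 0.498
```

Call:
send_rows:
  deltas:
    - [[-0.007, 0.028, 0], [0, 0, 0], 0.035]
    - [[-0.007, 0.028, 0], [0, 0, 0], 0.035]
    - [[-0.005, 0.023, 0], [0, 0, 0], 0.035]
    - [[-0.003, 0.013, 0], [0, 0, 0], 0.035]
    - [[-0.001, 0.007, 0], [0, 0, 0], 0.035]
    - [[0, 0, 0], [0, 0, 0], 0.035]
    - [[0, 0, -0.01], [0, 0, 0], 0.035]
    - [[0, 0, -0.02], [0, 0, 0], 0.035]
    - [[0, 0, -0.02], [0, 0, 0], 0.035]
    - [[0, 0, -0.02], [0, 0, 0], 0.035]

```text
clock: 62.55
position: [0.4718, -0.037, 0.1742]
ee_rot: [3.138, -0.15, -0.001]
force: [-0.6, -0.0, -1.1]
width: 0.5
```

```bash
python3 - <<'E'
from h import *
st()
E
```

```text
t 62.55 pos [ 0.4718 -0.037   0.1742] rot [ 3.138e+00 -1.500e-01 -1.000e-03] F [-0.6 -0.  -1.1] w 45.9 q [ 0.25  0.27 -0.35  1.98  0.12  0.91 -1.82]
```

Call:
send_rows:
  deltas:
    - [[0, 0.0005, -0.018], [0, 0, 0], 0.035]
    - [[0, 0.0005, -0.016], [0, 0, 0], 0.035]
    - [[0, 0, -0.012], [0, 0, 0], 0.035]
    - [[0, 0, -0.009], [0, 0, 0], 0.035]
    - [[0, 0, -0.006], [0, 0, 0], 0.035]
    - [[0, 0, -0.004], [0, 0, 0], 0.035]
    - [[0, 0, -0.001], [0, 0, 0], 0.035]
    - [[0, 0, 0], [0, 0, 0], 0.035]
    - [[0, 0, 0], [0, 0, 0], 0.035]
    - [[0, 0, 0], [0, 0, 0], 0.035]

```text
clock: 63.55
position: [0.4722, -0.0345, 0.1101]
ee_rot: [3.138, -0.146, 0.001]
force: [0.2, 0.0, -2.0]
width: 0.498
```

Call:
send_rows:
  deltas:
    - [[0, 0, -0.001], [0, 0, 0], 0.035]
    - [[0, 0, -0.001], [0, 0, 0], 0.035]
    - [[0, 0, -0.001], [0, 0, 0], 0.035]
    - [[0, 0, 0], [0, 0, 0], 0.035]
    - [[0, 0, 0], [0, 0, 0], 0.035]
    - [[0, 0, 0], [0, 0, 0], 0.035]
    - [[0, 0, 0], [0, 0, 0], 0.035]
    - [[0, 0, 0], [0, 0, 0], 0.035]
    - [[0, 0, 0], [0, 0, 0], 0.035]
    - [[0, 0, 0], [0, 0, 0], 0.035]

```text
clock: 64.55
position: [0.4721, -0.0345, 0.1069]
ee_rot: [3.138, -0.146, 0.0]
force: [-1.2, 0.4, 3.6]
width: 0.497
```

```bash
python3 - <<'E'
from h import *
st()
E
```

```text
t 64.55 pos [ 0.4721 -0.0345  0.1069] rot [ 3.138 -0.146  0.   ] F [-1.2  0.4  3.6] w 45.6 q [ 0.22  0.37 -0.33  2.05  0.17  0.75 -1.88]
```

Call:
send_rows:
  deltas:
    - [[0, 0, 0.001], [0, 0, 0], 0.05]
    - [[0, 0, 0], [0, 0, 0], 0.056]
    - [[0, 0, 0], [0, 0, 0], 0.062]
    - [[0, 0, 0], [0, 0, 0], 0.068]
    - [[0, 0, 0.008], [0, 0, 0], 0.07]
    - [[0, 0, 0.016], [0, 0, 0], 0.07]
    - [[0, 0, 0.025], [0, 0, 0], 0.08]
    - [[0, 0, 0.03], [0, 0, 0], 0.09]
    - [[0, 0, 0.03], [0, 0, 0], 0.0918]
    - [[0, 0, 0.03], [0, 0, 0], 0.0918]

```text
clock: 65.55
position: [0.4717, -0.0344, 0.2486]
ee_rot: [-3.138, 0.146, -0.0]
force: [1.3, -0.1, -0.8]
width: 0.992
```

Call:
send_rows:
  deltas:
    - [[-0.01, -0.004, 0.025], [0, 0, 0.01], 0.0918]
    - [[-0.01, -0.006, 0.02], [0, 0, 0.01], 0.0918]
    - [[-0.01, -0.006, 0.012], [0, 0, 0.01], 0.0918]
    - [[-0.007, -0.004, 0.002], [0, 0, 0.005], 0.0918]
    - [[0, 0, 0], [0, 0, 0], 0.0918]
    - [[0, 0, 0], [0, 0, 0], 0.0918]
    - [[0, 0, 0], [0, 0, 0], 0.0918]
    - [[0, 0, 0], [0, 0, 0], 0.0918]
    - [[0, 0, 0], [0, 0, 0], 0.0918]
    - [[0, 0, 0], [0, 0, 0], 0.0918]

```text
clock: 66.55
position: [0.435, -0.0544, 0.3055]
ee_rot: [-3.14, 0.091, 0.001]
force: [-0.1, -0.4, 0.1]
width: 1.0
```

```bash
python3 - <<'E'
from h import *
st();im=get_image('wrist')[:,:,::-1].copy();cv2.imwrite('pics/w10.png',im)
cv2.imwrite('pics/w10c.png',cv2.hconcat([cv2.resize(i[70:210,200:400],None,fx=2,fy=2,interpolation=cv2.INTER_CUBIC) for i in (cv2.imread('pics/w1.png'),im)]))
E
```

```text
t 66.55 pos [ 0.435  -0.0544  0.3055] rot [-3.14e+00  9.10e-02  1.00e-03] F [-0.1 -0.4  0.1] w 91.8 q [ 0.33  0.09 -0.35  1.85  0.03  1.21 -1.66]
```

View pics/w10c.png

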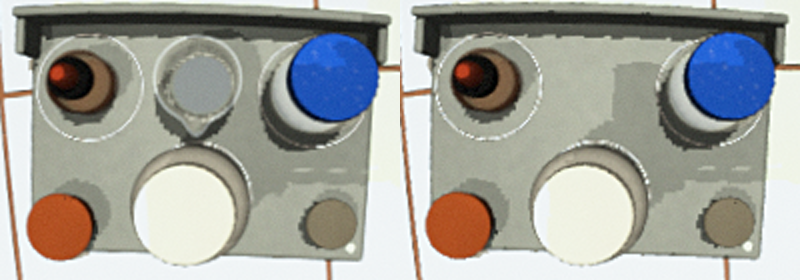

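Before and after look the same, with all bottles upright on their circles. I'll quantify the shifts with the top camera after backing off.

Call:
send_rows:
  deltas:
    - [[-0.005, -0.02, 0], [0, 0, 0], 0.0918]
    - [[-0.01, -0.03, 0], [0, 0, 0], 0.0918]
    - [[-0.01, -0.04, 0], [0, 0, 0], 0.0918]
    - [[-0.01, -0.04, 0], [0, 0, 0], 0.0918]
    - [[-0.01, -0.04, 0], [0, 0, 0], 0.0918]
    - [[-0.01, -0.04, 0], [0, 0, 0], 0.0918]
    - [[-0.01, -0.04, 0], [0, 0, 0], 0.0918]
    - [[-0.01, -0.04, 0], [0, 0, 0], 0.0918]
    - [[-0.01, -0.04, 0], [0, 0, 0], 0.0918]
    - [[-0.01, -0.02, 0], [0, 0, 0], 0.0918]

```text
clock: 67.6
position: [0.3385, -0.408, 0.3054]
ee_rot: [3.139, -0.096, -0.001]
force: [-0.6, 0.4, 0.3]
width: 1.001
```

```bash
python3 - <<'E'
from h import *
st();cv2.imwrite('pics/top1.png',get_image('top')[:,:,::-1])
def fnd(f,x0,y0,x1,y1):
    h=cv2.cvtColor(cv2.imread(f),cv2.COLOR_BGR2HSV)[y0:y1,x0:x1];H,S,V=h[...,0],h[...,1],h[...,2]
    for nm,m in dict(blue=(H>100)&(H<125)&(S>150),orange=(H<12)&(S>120),white=(S<25 if 'top' in f else S<45)&(V>190)).items():
        print(f,nm,[(int(a),(c+[x0,y0]).tolist()) for a,c,b in blobs(m,15) if a<2600])
for f in('pics/top0.png','pics/top1.png'):fnd(f,278,220,390,295)
for f in('pics/w1.png','pics/w10.png'):fnd(f,205,85,400,205)
a,b=[cv2.imread(f'pics/{n}.png')[170:310,140:400] for n in('top0','top1')]
cv2.imwrite('pics/t1c.png',cv2.resize(b,None,fx=3,fy=3,interpolation=cv2.INTER_CUBIC))
E
```

```text
t 67.6 pos [ 0.3385 -0.408   0.3054] rot [ 3.139e+00 -9.600e-02 -1.000e-03] F [-0.6  0.4  0.3] w 91.9 q [ 0.79  0.22 -0.02  1.68  0.01  1.24 -0.86]
pics/top0.png blue [(349, [367.5, 240.1])]
pics/top0.png orange [(43, [303.7, 232.1]), (261, [291.6, 273.3])]
pics/top0.png white [(25, [278.3, 226.6]), (138, [285.0, 228.1]), (117, [355.5, 221.7]), (246, [382.3, 228.3]), (590, [291.8, 277.1]), (536, [383.5, 273.8]), (367, [330.4, 262.8])]
pics/top1.png blue [(345, [367.3, 240.1])]
pics/top1.png orange [(39, [305.4, 231.9]), (262, [291.6, 273.3])]
pics/top1.png white [(25, [278.3, 226.6]), (139, [285.0, 228.1]), (118, [355.4, 221.7]), (246, [382.3, 228.3]), (588, [291.7, 277.0]), (536, [383.5, 273.8]), (367, [330.5, 263.0])]
pics/w1.png blue [(1553, [366.3, 108.3])]
pics/w1.png orange [(165, [231.2, 107.5]), (875, [229.8, 182.9])]
pics/w1.png white [(222, [209.1, 103.5]), (107, [396.3, 93.4]), (76, [281.2, 99.7]), (53, [223.7, 101.8]), (117, [261.4, 119.1]), (43, [316.7, 103.0]), (46, [338.2, 96.8]), (189, [346.4, 119.5]), (1594, [390.8, 161.0]), (24, [223.6, 129.5]), (15, [373.8, 136.3]), (38, [205.6, 196.5]), (24, [374.9, 193.6])]
pics/w10.png blue [(1538, [364.7, 107.7])]
pics/w10.png orange [(157, [233.7, 106.2]), (873, [229.2, 182.0]), (23, [205.6, 178.8])]
pics/w10.png white [(198, [208.9, 103.9]), (128, [395.7, 93.3]), (31, [226.8, 94.5]), (19, [259.7, 91.7]), (43, [337.1, 96.6]), (182, [345.4, 119.2]), (1760, [390.0, 160.4]), (27, [269.4, 114.3]), (32, [223.6, 128.5]), (47, [256.5, 133.5]), (23, [370.7, 136.3]), (15, [318.8, 151.5]), (29, [205.5, 197.7]), (23, [373.5, 192.7])]
```

View pics/t1c.png

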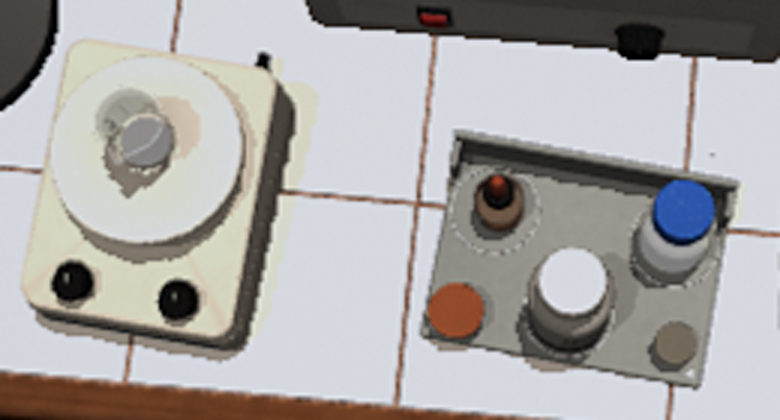

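Top view: the beaker is centred on the plate, and grey and clear are within 0.2 px (under 1 mm) of their start. The dropper is 1.7 px (about 3.7 mm) off towards -y. There is ample time, so I'll regrip it and mend that.

Call:
send_rows:
  deltas:
    - [[0.01, 0.02, 0], [0, 0, -0.005], 0.06]
    - [[0.015, 0.03, 0], [0, 0, -0.005], 0.05]
    - [[0.018, 0.038, 0], [0, 0, -0.005], 0.04]
    - [[0.018, 0.038, 0], [0, 0, -0.005], 0.03]
    - [[0.018, 0.038, 0], [0, 0, -0.005], 0.03]
    - [[0.018, 0.038, 0], [0, 0, -0.005], 0.03]
    - [[0.018, 0.038, 0], [0, 0, -0.005], 0.03]
    - [[0.018, 0.038, 0], [0, 0, 0], 0.03]
    - [[0.018, 0.038, 0], [0, 0, 0], 0.03]
    - [[0.018, 0.038, 0], [0, 0, 0], 0.03]

```text
clock: 68.65
position: [0.5094, -0.0486, 0.3059]
ee_rot: [3.138, -0.146, 0.001]
force: [0.3, -0.2, 0.4]
width: 0.324
```

Call:
send_rows:
  deltas:
    - [[0.014, 0.032, -0.015], [0, 0, 0], 0.03]
    - [[0.012, 0.024, -0.025], [0, 0, 0], 0.03]
    - [[0.006, 0.014, -0.03], [0, 0, 0], 0.03]
    - [[0.0035, 0.006, -0.03], [0, 0, 0], 0.03]
    - [[0, 0, -0.03], [0, 0, 0], 0.03]
    - [[0, 0, -0.015], [0, 0, 0], 0.03]
    - [[0, 0, 0], [0, 0, 0], 0.03]
    - [[0, 0, 0], [0, 0, 0], 0.03]
    - [[0, 0, 0], [0, 0, 0], 0.03]
    - [[0, 0, 0], [0, 0, 0], 0.03]

```text
clock: 69.65
position: [0.5452, 0.0256, 0.1619]
ee_rot: [-3.138, 0.147, -0.003]
force: [-0.2, -0.0, -0.6]
width: 0.326
```

```bash
python3 - <<'E'
from h import *
st()
E
```

```text
t 69.65 pos [0.5452 0.0256 0.1619] rot [-3.138e+00  1.470e-01 -3.000e-03] F [-0.2 -0.  -0.6] w 29.9 q [ 0.1   0.4  -0.32  1.83  0.15  0.94 -1.96]
```

Now down by 0.089 to about 0.0728 and grip.

Call:
send_rows:
  deltas:
    - [[0, 0, -0.012], [0, 0, 0], 0.03]
    - [[0, 0, -0.02], [0, 0, 0], 0.03]
    - [[0, 0, -0.022], [0, 0, 0], 0.03]
    - [[0, 0, -0.018], [0, 0, 0], 0.03]
    - [[0, 0, -0.012], [0, 0, 0], 0.03]
    - [[0, 0, -0.005], [0, 0, 0], 0.03]
    - [[0, 0, 0], [0, 0, 0], 0.03]
    - [[0, 0, 0], [0, 0, 0], 0.025]
    - [[0, 0, 0], [0, 0, 0], 0.02]
    - [[0, 0, 0], [0, 0, 0], 0.016]
  force: 12

```text
clock: 70.65
position: [0.5449, 0.0255, 0.0724]
ee_rot: [-3.138, 0.147, -0.002]
force: [0.1, 0.2, 0.6]
width: 0.196
```

Call:
send_rows:
  deltas:
    - [[0, 0, 0], [0, 0, 0], 0.012]
    - [[0, 0, 0], [0, 0, 0], 0.008]
    - [[0, 0, 0], [0, 0, 0], 0.004]
    - [[0, 0, 0], [0, 0, 0], 0.004]
    - [[0, 0, 0], [0, 0, 0], 0.004]
    - [[0, 0, 0], [0, 0, 0], 0.004]
    - [[0, 0, 0.002], [0, 0, 0], 0.004]
    - [[0, 0, 0.003], [0, 0, 0], 0.004]
    - [[0, 0, 0.003], [0, 0, 0], 0.004]
    - [[0, 0, 0], [0, 0, 0], 0.004]
  force: 18

```text
clock: 71.65
position: [0.5445, 0.0253, 0.0801]
ee_rot: [3.138, -0.147, 0.0]
force: [0.1, 0.7, -1.2]
width: 0.129
```

Call:
send_rows:
  deltas:
    - [[0, 0.001, 0], [0, 0, 0], 0.004]
    - [[0, 0.0015, 0], [0, 0, 0], 0.004]
    - [[0, 0.001, 0], [0, 0, 0], 0.004]
    - [[0, 0, 0], [0, 0, 0], 0.004]
    - [[0, 0, 0], [0, 0, 0], 0.004]
    - [[0, 0, -0.002], [0, 0, 0], 0.004]
    - [[0, 0, -0.002], [0, 0, 0], 0.004]
    - [[0, 0, -0.002], [0, 0, 0], 0.004]
    - [[0, 0, 0], [0, 0, 0], 0.004]
    - [[0, 0, 0], [0, 0, 0], 0.004]

```text
clock: 72.65
position: [0.5444, 0.029, 0.0736]
ee_rot: [3.138, -0.147, -0.0]
force: [-0.7, -0.9, -1.2]
width: 0.132
```

```bash
python3 - <<'E'
from h import *
st()
E
```

```text
t 72.65 pos [0.5444 0.029  0.0736] rot [ 3.138 -0.147 -0.   ] F [-0.7 -0.9 -1.2] w 12.1 q [ 0.07  0.51 -0.3   1.92  0.21  0.75 -2.01]
```

Creep down to contact, then release and back off.

Call:
send_rows:
  deltas:
    - [[0, 0, -0.001], [0, 0, 0], 0.004]
    - [[0, 0, 0], [0, 0, 0], 0.004]
    - [[0, 0, 0], [0, 0, 0], 0.004]
    - [[0, 0, -0.0005], [0, 0, 0], 0.004]
    - [[0, 0, 0], [0, 0, 0], 0.004]
    - [[0, 0, 0], [0, 0, 0], 0.004]
    - [[0, 0, 0], [0, 0, 0], 0.004]
    - [[0, 0, 0], [0, 0, 0], 0.004]
    - [[0, 0, 0], [0, 0, 0], 0.004]
    - [[0, 0, 0], [0, 0, 0], 0.004]

```text
clock: 73.65
position: [0.5444, 0.029, 0.0722]
ee_rot: [3.138, -0.146, -0.0]
force: [0.3, -0.0, 0.1]
width: 0.126
```

```bash
python3 - <<'E'
from h import *
st()
E
```

```text
t 73.65 pos [0.5444 0.029  0.0722] rot [ 3.138 -0.146 -0.   ] F [ 0.3 -0.   0.1] w 11.5 q [ 0.07  0.51 -0.29  1.92  0.21  0.75 -2.01]
```

Call:
send_rows:
  deltas:
    - [[0, 0, -0.0005], [0, 0, 0], 0.004]
    - [[0, 0, -0.0005], [0, 0, 0], 0.004]
    - [[0, 0, 0], [0, 0, 0], 0.004]
    - [[0, 0, 0], [0, 0, 0], 0.004]
    - [[0, 0, 0], [0, 0, 0], 0.004]
    - [[0, 0, 0], [0, 0, 0], 0.012]
    - [[0, 0, 0], [0, 0, 0], 0.018]
    - [[0, 0, 0], [0, 0, 0], 0.024]
    - [[0, 0, 0], [0, 0, 0], 0.03]
    - [[0, 0, 0], [0, 0, 0], 0.032]

```text
clock: 74.65
position: [0.5443, 0.0289, 0.0711]
ee_rot: [3.138, -0.147, -0.0]
force: [0.4, 0.7, 0.5]
width: 0.34
```

Call:
send_rows:
  deltas:
    - [[0, 0, 0.008], [0, 0, 0], 0.032]
    - [[0, 0, 0.016], [0, 0, 0], 0.032]
    - [[0, 0, 0.025], [0, 0, 0], 0.032]
    - [[0, 0, 0.03], [0, 0, 0], 0.032]
    - [[0, 0, 0.035], [0, 0, 0], 0.032]
    - [[-0.005, -0.01, 0.035], [0, 0, 0], 0.032]
    - [[-0.01, -0.02, 0.035], [0, 0, 0], 0.04]
    - [[-0.015, -0.03, 0.03], [0, 0, 0], 0.05]
    - [[-0.015, -0.04, 0.01], [0, 0, 0], 0.06]
    - [[-0.018, -0.04, 0], [0, 0, 0], 0.06]

```text
clock: 75.65
position: [0.4819, -0.1119, 0.298]
ee_rot: [3.138, -0.144, 0.007]
force: [0.0, -0.9, -0.1]
width: 0.635
```

Call:
send_rows:
  deltas:
    - [[-0.018, -0.04, 0], [0, 0, 0], 0.06]
    - [[-0.018, -0.04, 0], [0, 0, 0], 0.06]
    - [[-0.018, -0.04, 0], [0, 0, 0], 0.06]
    - [[-0.018, -0.04, 0], [0, 0, 0], 0.06]
    - [[-0.018, -0.04, 0], [0, 0, 0], 0.06]
    - [[-0.018, -0.04, 0], [0, 0, 0], 0.06]
    - [[-0.015, -0.03, 0], [0, 0, 0], 0.06]
    - [[-0.01, -0.02, 0], [0, 0, 0], 0.06]
    - [[0, 0, 0], [0, 0, 0], 0.06]
    - [[0, 0, 0], [0, 0, 0], 0.06]

```text
clock: 76.65
position: [0.3484, -0.4008, 0.2955]
ee_rot: [-3.138, 0.147, -0.001]
force: [-0.3, 0.7, -0.4]
width: 0.657
```

```bash
python3 - <<'E'
from h import *
st();cv2.imwrite('pics/top2.png',get_image('top')[:,:,::-1]);cv2.imwrite('pics/side2.png',get_image('side')[:,:,::-1])
for f in('pics/top0.png','pics/top2.png'):
    h=cv2.cvtColor(cv2.imread(f),cv2.COLOR_BGR2HSV)[220:295,278:390];H,S,V=h[...,0],h[...,1],h[...,2]
    for nm,m in dict(blue=(H>100)&(H<125)&(S>150),orange=(H<12)&(S>120),white=(S<25)&(V>190)).items():
        print(f,nm,[(int(a),(c+[278,220]).tolist()) for a,c,b in blobs(m,15) if a<400 and (nm!='white' or a>300)])
h=cv2.cvtColor(cv2.imread('pics/top2.png'),cv2.COLOR_BGR2HSV)
a=cv2.imread('pics/top2.png')[170:310,140:400];b=cv2.imread('pics/side2.png')[220:400,190:420]
cv2.imwrite('pics/f.png',cv2.hconcat([cv2.resize(a,(520,280)),cv2.resize(b,(280,280))][::1]))
E
```

```text
t 76.65 pos [ 0.3484 -0.4008  0.2955] rot [-3.138e+00  1.470e-01 -1.000e-03] F [-0.3  0.7 -0.4] w 60.3 q [ 0.79  0.23 -0.04  1.69  0.01  1.22 -0.92]
pics/top0.png blue [(349, [367.5, 240.1])]
pics/top0.png orange [(43, [303.7, 232.1]), (261, [291.6, 273.3])]
pics/top0.png white [(367, [330.4, 262.8])]
pics/top2.png blue [(346, [367.3, 240.0])]
pics/top2.png orange [(42, [304.1, 231.9]), (262, [291.6, 273.3])]
pics/top2.png white [(367, [330.5, 263.0])]
```

View pics/f.png

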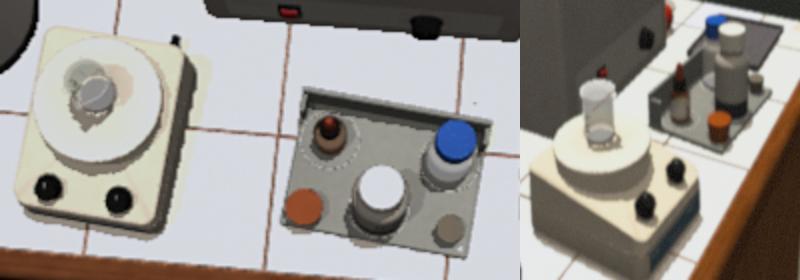

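All bottles are now within 0.4 px (about 1 mm) of their start. In both views the beaker stands upright in the middle of the plate and the bottles are upright, so I'm handing in.

```bash
python3 -c "
from cell import job
print(job.sign_off())"
```

```text
the job is handed in; nothing more can be done
None
```

I moved the grey, clear and dropper bottles to the tray and set the beaker on the stirrer plate. Then I put the dropper, clear and grey bottles back on their circles and handed the job in at about 77 s.

- **Bottles:** after the first return, the top camera showed the dropper about 3.7 mm off its start spot. I regripped it and shifted it 3.5 mm. In the last top picture the visible cap or bulb of all three bottles lies within 0.4 px (about 1 mm) of the start picture.
- **Beaker:** it stands upright, within a few millimetres of the plate centre in the wrist view, and still looked centred in the last top and side views.
- **Robot:** in the last pictures all four items were upright and the arm was clear of everything.
- **Disagreements:** the wrist camera views differed from each other by up to about 5 mm on the dropper and circle positions, so I trusted the before/after comparison from the fixed top camera. The beaker gripped at 45 mm instead of the stated 42 mm body, probably because the pads reached its rim. It held without trouble.
- **Pictures:** I viewed 15, one over the budget of 14.

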